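# Pack metal samples into a clamping channel with spacer plates

## Robot

A 6-joint arm with a two-finger parallel gripper is mounted at the origin on a cart in front of the work surface, level with it; the furniture and walls round the work are solid. World frame = base frame: x ahead of the robot, y to its left, z up, the work surface at z = 0. Lengths are in mm, angles in rad, forces in N, time in s.
With the tool pointing down it reaches from about 425 to 925 mm from the base axis. Payload 12.5 kg.
Tool frame: the origin (TCP) lies midway between the tips of the shut fingers; the grasp point (between the pads) lies 19 mm behind it; z points along the fingers, y is the line along which they close (so a half turn about z gives the same grasp; the last joint's range is limited). The gripper opens to 85 mm and grips with 20 to 120 N. Pads are 22 mm wide; open, the fingers measure 114 mm over their backs; the gripper's body (76 mm by 85 mm) begins 54 mm behind the grasp point. The pads swing forward as they close: fully open they stand 13 mm farther back than shut.
Start: joints at [-1.272, 0.491, 1.559, -0, 1.092, -0.106], TCP at [246.17, -574.495, 231.327] pointing down, gripper open.
Joint ranges: [-3.1, 3.1], [-0.84, 2.19], [0.05, 2.79], [-1.13, 4.28], [0.06, 2.93], [-2.69, 2.69]. Speed limits (rad/s): [2.22, 2.22, 2.79, 3.14, 3.14, 3.14].

## Interface

Orientations are given as a unit quaternion [w, x, y, z].
In Python, from workcell import bot, imaging, finish_job gives the robot as it stands.
- The arm moves only by the shell command python3 -m jog 'ROWS' [FORCE]. ROWS is text: rows parted by semicolons, each of 7 numbers parted by spaces: the shift along the tool's x, y, z in mm, then the turn, a rotation vector about the tool's x, y, z in rad, then the gripper's target within -1 to 1 (fully open at 1, half-way at 0, shut at -1). In form: tx ty tz rx ry rz gripper; .... A call has 1 to 10 rows; each row shifts and turns the commanded pose from where the row before left it, along the tool's axes as they then stand; what a row does not reach is not made up. A row lasts 1/8 s, in which the tool goes at most 62.5 mm and 10.7 degrees, less where a joint would pass 70% of its speed; a pose out of reach is approached as far as the arm can. A call is refused whole if a number of a shift passes 62.5 or a number of a turn 0.188, either way. A call with a gripper value outside its range is refused whole. The fingers move at their own pace and stop on an object; FORCE is the grip in N (left out, the last holds). Time passes only in rows, so rows that do not move let the fingers close. It gives the time, the measured TCP pose, the force, the opening and the grip force at its end, in the units of the state.
- bot.read_state(): the state, without advancing time (a new reading comes with each control period).
- imaging.snapshot(name): name is "scene" or "top"; returns a dict with "color" (384x512x3 uint8, red, green, blue), "fx", "fy", "cx", "cy" (pixels), "distortion" ([k1, k2, p1, p2, k3] as OpenCV has them; the pictures are not rectified), "R" (3x3) and "t" (3): a world point X has camera coordinates R X + t. Camera axes: x right, y down, z forward; pixel columns grow to the right and rows downward; lengths in mm; the calibration is good to about 2 mm. A picture is of the moment at which its call begins. There is no depth.
- finish_job(): hands the job in; it is judged then, once.
Trained networks look in a picture, given as the dict that the camera call returned (one of the last four; its "shot" number tells which), for a name from the list of things; names that differ only in an ending like _2 or _b are one class to them, and where a whole thing is asked for, a point or a joint stands for the part that bears it (a point fixed in the world has none). Each returns a list of dicts, best first, with "confidence" (0 to 1); they miss things now and then, are a little off and sometimes report something else, mostly with a low value. They report only what shows in the picture. A call takes as long as a camera call. They do not tell look-alikes from the thing itself.
- imaging.look_for(name, picture): "centre" ([column, row] in pixels, amid what is visible of it).
- imaging.pinpoint(name, picture): "centre" ([column, row] in pixels: a listed point, or the origin of a listed thing).
The state is a dict: "t": time; "qpos": joint angles; "qd": joint speeds; "joint_torque": joint torques, N m; "ee_pos": TCP position; "tcp_rot": TCP orientation; "contact_force": force on the tool from outside, world axes, zero at the start; "moment": the same for the moment, N m; "grip_width": finger opening in mm; "finger_force": force on a finger pad.
Only numpy, scipy, OpenCV 4.12 (cv2) and the standard library are available. Lean on these libraries where they do the work, as an engineer would, in place of code of your own. Each camera call takes 0.05 s, during which the arm holds its last target. There are 200 camera calls.

## Task

Pack every white metal sample that stands on the worktop at the left upright into the channel of the grey clamping fixture, in a row against the stop at its left end. Then fill the rest of the row with brass spacer plates from the black stand, one at a time and upright with the tab on top, until no other plate goes in easily, leaving unused plates in the stand. Finally push the red-handled jaw firmly up against the last plate so that the whole row is tight from stop to jaw, let go, and leave the other things on the bench alone.

Things in the scene. Friction and masses are not known exactly. Their poses are not given: they have to be found in the camera images.
- fixture: grey base plate 70 x 290 x 8 mm, fixed to the worktop; origin under the channel, z up, own y along the channel from the jaw (-y end) to the stop (+y end). The channel is 50 mm wide (own x -25 to +25), its floor 8 mm above the worktop; its two aluminium side rails are 6 mm thick and their tops are 26 mm above the worktop, so fingers gripping across the channel must stay above that.
- stop: the stop; origin at the centre of the foot of the stop's inner face (faces own -y), at channel floor height; axes as the fixture. The stop is a steel block 48 mm wide and 30 mm high on a locked setting that differs from start to start and does not give; samples start from here.
- jaw: the sliding jaw; origin at the centre of the foot of its inner face (faces own +y), at channel floor height; axes as the fixture. Face 48 mm wide, 28 mm high. Starts fully open; slides up to 24 mm along own +y towards the stop with about 2 N of friction and stays where left, so it cannot take up a space of one plate plus more than 6 mm. The row lies between the origins of jaw and stop.
- jaw_grip (a point): grip point in the red upright handle of the jaw, 29 mm behind (own -y of) the jaw face and 40 mm above the channel floor; the handle is 22 mm wide (own x), 16 mm thick (own y) and its top is 62 mm above the channel floor. Gripped here and pushed along own +y with 10 to 15 N it makes the row tight.
- stand: black plate stand 60 x 176 mm, fixed, base 4 mm thick, with six slots side by side along its own y at 28 mm pitch between grey ribs 12 mm high; origin at the centre of its underside.
- sample_a: turned white metal sample, upright cylinder 43 mm in diameter, 36 mm high; origin at the centre of its underside, z up. Stands loose on the worktop to the left. May be absent (None).
- sample_b: turned white metal sample, upright cylinder 43 mm in diameter, 48 mm high; origin at the centre of its underside, z up. Stands loose on the worktop to the left. May be absent (None).
- sample_c: turned white metal sample, upright cylinder 42 mm in diameter, 40 mm high; origin at the centre of its underside, z up. Stands loose on the worktop to the left. May be absent (None).
- plate0: brass spacer plate, same for all: body 18 mm thick (own y), 46 mm wide (own x), 28 mm high, with a central grip tab 8 mm thick (y) and 34 mm wide (x) standing 24 mm above the body, 52 mm high overall, 60 g; origin at the centre of its underside, z up. Starts upright in a slot of the black stand; grip the tab across its 34 mm width.
- plate1: brass spacer plate, same for all: body 18 mm thick (own y), 46 mm wide (own x), 28 mm high, with a central grip tab 8 mm thick (y) and 34 mm wide (x) standing 24 mm above the body, 52 mm high overall, 60 g; origin at the centre of its underside, z up. Starts upright in a slot of the black stand; grip the tab across its 34 mm width.
- plate2: brass spacer plate, same for all: body 18 mm thick (own y), 46 mm wide (own x), 28 mm high, with a central grip tab 8 mm thick (y) and 34 mm wide (x) standing 24 mm above the body, 52 mm high overall, 60 g; origin at the centre of its underside, z up. Starts upright in a slot of the black stand; grip the tab across its 34 mm width.
- plate3: brass spacer plate, same for all: body 18 mm thick (own y), 46 mm wide (own x), 28 mm high, with a central grip tab 8 mm thick (y) and 34 mm wide (x) standing 24 mm above the body, 52 mm high overall, 60 g; origin at the centre of its underside, z up. Starts upright in a slot of the black stand; grip the tab across its 34 mm width.
- plate4: brass spacer plate, same for all: body 18 mm thick (own y), 46 mm wide (own x), 28 mm high, with a central grip tab 8 mm thick (y) and 34 mm wide (x) standing 24 mm above the body, 52 mm high overall, 60 g; origin at the centre of its underside, z up. Starts upright in a slot of the black stand; grip the tab across its 34 mm width.
- plate5: brass spacer plate, same for all: body 18 mm thick (own y), 46 mm wide (own x), 28 mm high, with a central grip tab 8 mm thick (y) and 34 mm wide (x) standing 24 mm above the body, 52 mm high overall, 60 g; origin at the centre of its underside, z up. Starts upright in a slot of the black stand; grip the tab across its 34 mm width.
- loupe: black loupe, 41 mm across, 40 mm high; bystander
- petri: clear petri dish, 60 mm across, 14 mm high; bystander
- dropper: dark dropper bottle, 36 mm across, 99 mm high; bystander
Things that resemble listed ones, but are neither listed nor needed, are in the scene too. What is shaped like the plate3 but purple is not meant.

How it is judged:
By the outcome, as a careful person would: the job done as asked, in the order asked, and still so for the second after the job is handed in, with the robot touching nothing.
Of sample_a, sample_b, sample_c only 2 to 3 are there at a start; the rules pass over those that are not, and their reading is None.
At some moment in a run one of sample_a, sample_b, sample_c may be knocked a few centimetres aside while the robot is not near it.
It also fails if it takes over 210 s, if anything falls off the work surface, if the arm or the gripper's body presses on something with over 40 N, if the wrist force passes 120 N, or if a joint passes its speed limit or range.

## Working session

There is one attempt and no reset: what is moved stays moved. The work goes in short steps, Python scripts to look and compute and a shell command to move; the robot and the scene stay as the last step left them, time stands still between calls to the robot, and variables do not carry over. Pictures are saved under pics/ and viewed, at most 14 in all, crops included, and the job is handed in when it is done.

```bash
ls; mkdir -p pics; cat > h.py <<'E'
import numpy as np, cv2
from workcell import bot, imaging, finish_job
from scipy.spatial.transform import Rotation as Ro
def K(p): return np.array([[p["fx"],0,p["cx"]],[0,p["fy"],p["cy"]],[0,0,1.]])
def ray(p,uv,z):
    n=cv2.undistortPoints(np.array([[uv]],float),K(p),np.array(p["distortion"],float))[0,0]
    R=np.array(p["R"]);t=np.array(p["t"])
    d=R.T@np.array([n[0],n[1],1]);c=-R.T@t
    return c+d*(z-c[2])/d[2]
def proj(p,X):
    r,_=cv2.Rodrigues(np.array(p["R"]))
    return cv2.projectPoints(np.atleast_2d(np.array(X,float)),r,np.array(p["t"],float),K(p),np.array(p["distortion"],float))[0][:,0]
def save(p,n,box=None,s=1.5):
    im=p["color"][...,::-1]
    if box: im=im[box[1]:box[3],box[0]:box[2]]
    cv2.imwrite("pics/"+n,cv2.resize(im,None,fx=s,fy=s,interpolation=cv2.INTER_CUBIC))
E
python3 - <<'E'
from h import *
s=bot.read_state(); print(s["ee_pos"],s["tcp_rot"],s["grip_width"])
Z={"fixture":0,"stop":8,"jaw":8,"jaw_grip":48,"stand":0,"sample_a":0,"sample_b":0,"sample_c":0,"plate0":4,"loupe":0,"petri":0,"dropper":0}
for n in ("top","scene"):
    p=imaging.snapshot(n); save(p,n+"0.png")
    print(n,-np.array(p["R"]).T@p["t"])
    for k,z in Z.items():
        for d in imaging.pinpoint(k,p)[:7]:
            print(k,np.round(d["centre"]),round(d["confidence"],2),np.round(ray(p,d["centre"],z)[:2],1))
E
```

```text
pics
[ 246.11235839 -574.26571203  230.72230257] [-5.47517031e-04  9.79586831e-01  2.01020740e-01 -5.02279872e-05] 85.34127970941796
top [ 427.41441942  -59.80856874 1379.32197424]
fixture [305. 178.] 0.63 [ 597.1 -194. ]
stop [144. 179.] 0.74 [589.6 359.2]
stop [279. 172.] 0.66 [ 615.2 -103.9]
jaw [172. 176.] 0.63 [601.6 262.6]
jaw [336. 183.] 0.56 [ 578.5 -298.9]
jaw_grip [346. 184.] 0.59 [ 571.9 -325.6]
stand [336. 236.] 0.76 [ 399.5 -301.6]
sample_a [142. 184.] 0.72 [574.5 366.8]
sample_a [176. 175.] 0.6 [605.8 250.9]
sample_a [142. 220.] 0.52 [450.7 366.1]
sample_b [142. 184.] 0.72 [574.5 366.8]
sample_b [176. 175.] 0.6 [605.8 250.9]
sample_b [142. 220.] 0.52 [450.7 366.1]
sample_c [142. 184.] 0.72 [574.5 366.8]
sample_c [176. 175.] 0.6 [605.8 250.9]
sample_c [142. 220.] 0.52 [450.7 366.1]
plate0 [348. 241.] 0.62 [ 382.1 -341.7]
plate0 [300. 262.] 0.62 [ 312.2 -175.6]
plate0 [342. 236.] 0.6 [ 399.  -319.3]
plate0 [358. 244.] 0.51 [ 373.6 -374.2]
plate0 [339. 227.] 0.51 [ 429.4 -308.9]
plate0 [320. 220.] 0.44 [ 453.3 -245.9]
plate0 [294. 234.] 0.38 [ 406.  -157.9]
loupe [394. 183
[... 165 characters left out ...]
 208.] 0.91 [ 593.6 -196.2]
stop [278. 194.] 0.53 [ 619.7 -101.3]
stop [300. 241.] 0.24 [ 432.8 -267.6]
jaw [328. 217.] 0.54 [ 583.8 -297. ]
jaw_grip [298. 234.] 0.68 [ 411.9 -268.1]
jaw_grip [335. 216.] 0.67 [ 549.7 -331.1]
jaw_grip [316. 260.] 0.62 [ 335.4 -356.5]
stand [311. 246.] 0.62 [ 434.  -301.6]
plate0 [318. 258.] 0.73 [ 392.8 -342.4]
plate0 [313. 252.] 0.7 [ 410.4 -319.2]
plate0 [311. 247.] 0.64 [ 426.  -306.6]
plate0 [256. 257.] 0.59 [ 306.6 -183.4]
plate0 [326. 263.] 0.54 [ 383.  -368.7]
plate0 [299. 234.] 0.51 [ 462.8 -249.5]
plate0 [262. 234.] 0.48 [ 407.4 -152.5]
loupe [392. 245.] 0.4 [ 562.3 -513.1]
petri [327. 191.] 0.75 [ 730.9 -238.9]
dropper [256. 163.] 0.68 [771.4  67.8]
```

View pics/top0.png

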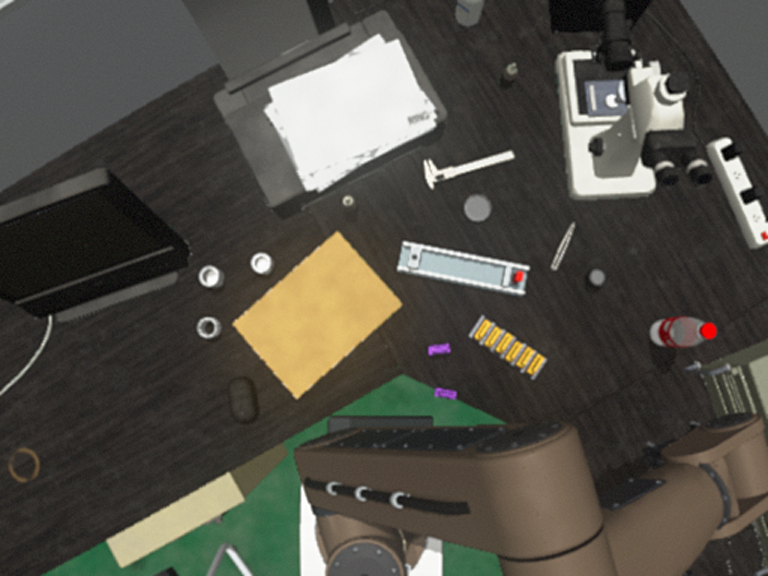

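View pics/scene0.png

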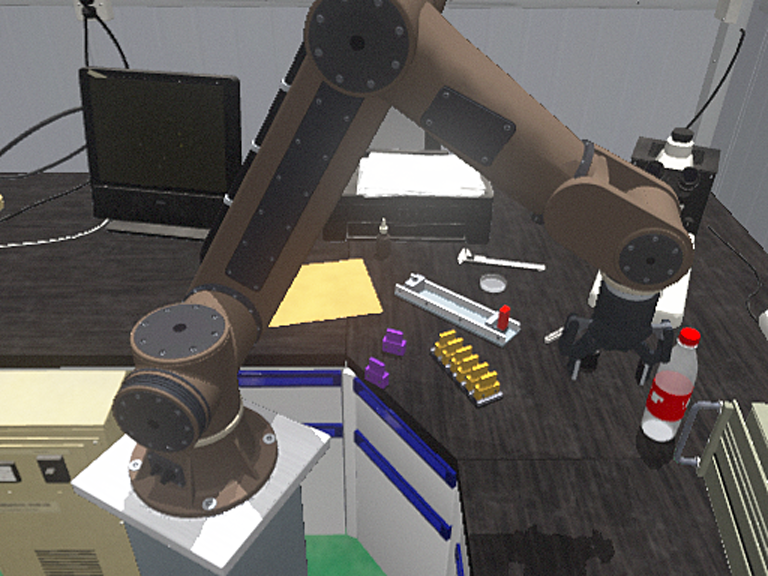

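The top view shows three white cylinders at about (140,184), (174,175) and (139,218). It also shows the fixture from (269,170) to (350,188) with its red handle at (345,185), the stand with 6 brass plates around (338,231), and purple decoys at (293,233) and (297,262). I'll take a closer crop.

```bash
python3 - <<'E'
from h import *
p=imaging.snapshot("top")
a=cv2.resize(p["color"][155:235,115:195,::-1],None,fx=5,fy=5,interpolation=cv2.INTER_CUBIC)
b=cv2.resize(p["color"][150:260,255:375,::-1],None,fx=6.5,fy=6.5,interpolation=cv2.INTER_CUBIC)[:,:]
cv2.imwrite("pics/ca.png",a); cv2.imwrite("pics/cb.png",b[:600])
cv2.imwrite("pics/cb.png",cv2.resize(p["color"][158:258,258:372,::-1],None,fx=6,fy=6,interpolation=cv2.INTER_CUBIC))
E
```

```text
(no output)
```

View pics/ca.png

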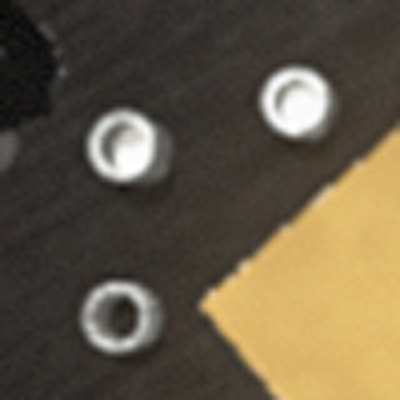

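View pics/cb.png

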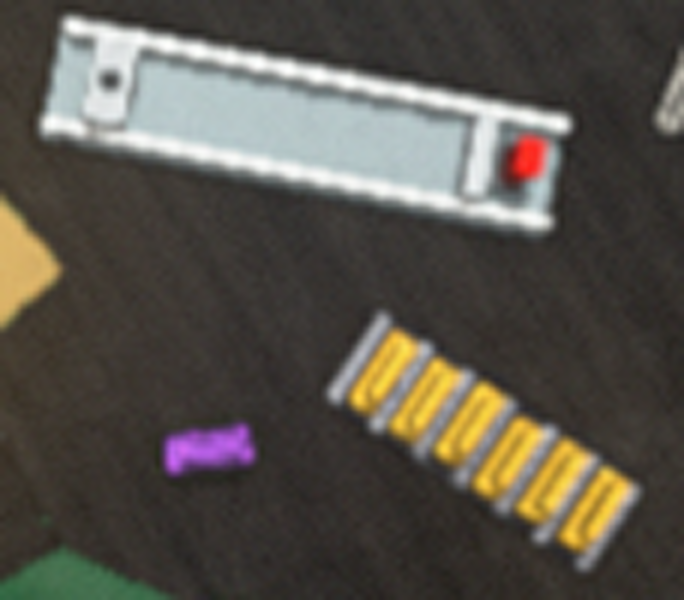

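The three sample candidates are at (140,184), (174,178) and (139,218). The last has a dark bore, so I'll check it in the scene view once the arm has moved. The purple pieces at (293,233) and (297,262) are decoys. Next I'll refine the fixture and stand poses and plan the first move.

```bash
python3 - <<'E'
from h import *
p=imaging.snapshot("top"); print(p["fx"],p["fy"])
f=lambda u,v:(258+(u+.5)/6-.5,158+(v+.5)/6-.5)
for n,u,v,z in [("railU L",65,22,26),("railU R",568,125,26),("railL L",42,128,26),("railL R",550,222,26),("stop face mid",131,82,38),("jaw face mid",470,155,36),("handle top",528,157,70),("rib1 a",380,318,16),("rib1 b",335,400,16),("rib7 a",635,490,16),("rib7 b",585,567,16)]:
    print(n,np.round(ray(p,f(u,v),z)[:2],1))
hsv=cv2.cvtColor(p["color"],cv2.COLOR_RGB2HSV)
m=((hsv[...,0]>15)&(hsv[...,0]<32)&(hsv[...,1]>140)&(hsv[...,2]>90)).astype(np.uint8); m[:,:300]=0;m[:205]=0;m[260:]=0;m[:,375:]=0
ys,xs=np.nonzero(m);print(len(xs),"stand centre",ray(p,(xs.mean(),ys.mean()),40)[:2])
r=cv2.minAreaRect(np.c_[xs,ys].astype(np.float32));print([np.round(ray(p,c,32)[:2],1) for c in cv2.boxPoints(r)])
W=np.array([ray(p,(x,y),38)[:2] for x,y in zip(xs,ys)]);e,v=np.linalg.eigh(np.cov(W.T));print("stand dir deg",np.degrees(np.arctan2(*v[::-1,1])))
# samples: bright blobs
g=hsv[...,2].astype(int); 
for (u,v) in ((140,184),(174,175),(139,218)):
    w=p["color"][v-13:v+14,u-13:u+14].astype(int); mm=(w.min(2)>110)
    yy,xx=np.nonzero(mm); print((u,v),len(xx),xx.min()+u-13,xx.max()+u-13,yy.min()+v-13,yy.max()+v-13)
    for z in (36,40,48): print(z,np.round(ray(p,(xx.mean()+u-13,yy.mean()+v-13),z)[:2],1))
E
```

```text
405.0828125297714 405.0828125297714
railU L [649.9 -68.8]
railU R [ 593.  -352.2]
railL L [589.8 -56.2]
railL R [ 538.2 -341.3]
stop face mid [ 614.3 -105.6]
jaw face mid [ 574.6 -294.7]
handle top [ 570.  -320.5]
rib1 a [ 484.5 -246.6]
rib1 b [ 438.4 -221. ]
rib7 a [ 388.3 -390. ]
rib7 b [ 345.3 -361.4]
461 stand centre [ 415.23772103 -303.73856814]
[array([ 438.1, -224.3]), array([ 482.2, -254.6]), array([ 394. , -384.8]), array([ 350.2, -354.2])]
stand dir deg 57.18347418569498
(140, 184) 151 133 146 177 190
36 [571.2 366.6]
40 [570.7 365.3]
48 [569.9 362.7]
(174, 175) 159 167 187 168 188
36 [600.5 249. ]
40 [599.9 248.1]
48 [598.9 246.2]
(139, 218) 105 132 145 211 224
36 [456.5 366.3]
40 [456.4 365.1]
48 [456.2 362.5]
```

```bash
python3 -m jog '0 0 0 0 0 -0.163 1;0 0 0 0 0 -0.163 1;0 0 0 0 0 -0.163 1;0 0 0 0 0 -0.163 1;0 0 0 0 0 -0.163 1;0 0 0 0 0 -0.162 1' 30; python3 -m jog '44 38.7 0 0 0 0 1;44 38.7 0 0 0 0 1;44 38.7 0 0 0 0 1;44 38.7 0 0 0 0 1;44 38.7 0 0 0 0 1;44 38.7 0 0 0 0 1;44 38.7 0 0 0 0 1;0 0 0 0 0 0 1'
cat >> h.py <<'E'
TH=79.2
def st():
    s=bot.read_state();q=s["tcp_rot"];R=Ro.from_quat([q[1],q[2],q[3],q[0]]).as_matrix()
    a=np.degrees(np.arctan2(R[1,0],R[0,0]));print("t %.1f tcp"%s["t"],np.round(s["ee_pos"],1),"toolx %.2f"%a,"tilt",np.round(R[:2,2],3),"F",np.round(R.T@s["contact_force"],1),"w %.1f g %.1f"%(s["grip_width"],np.max(s["finger_force"])),"q",np.round(s["qpos"],2))
    return np.array(s["ee_pos"]),R
def to(x,y,z=None):
    e,R=st();d=R.T@(np.array([x,y,e[2] if z is None else z])-e);print("shift",np.round(d,1))
E
python3 - <<'E'
from h import *
to(570,-320)
p=imaging.snapshot("scene");save(p,"s1.png",(40,100,296,292),3)
for k in("sample_a","jaw_grip","stop","fixture"):
    for d in imaging.pinpoint(k,p)[:5]: print(k,np.round(d["centre"],1),round(d["confidence"],2),np.round(ray(p,d["centre"],dict(jaw_grip=48,stop=8).get(k,0))[:2],1))
E
```

```text
t: 2.15
ee_pos: [246.2, -574.5, 231.3]
tcp_rot: [0.0, 0.769, 0.639, -0.0]
contact_force: [-0.0, -0.1, -0.6]
grip_width: 85.5
finger_force: 0.0
t: 3.15
ee_pos: [572.6, -320.1, 231.0]
tcp_rot: [0.0, 0.769, 0.639, 0.0]
contact_force: [-1.0, -0.1, 0.1]
grip_width: 85.3
finger_force: 0.0
t 3.1 tcp [ 572.6 -320.1  231. ] toolx 79.42 tilt [0. 0.] F [-0.3 -1.  -0.1] w 85.3 g 0.0 q [-0.61  0.54  1.48  0.    1.13 -0.43]
shift [-0.4 -2.6 -0. ]
sample_a [192.1 168.9] 0.61 [616.4 256.9]
sample_a [159.7 168.3] 0.5 [559.2 364.8]
jaw_grip [337.5 209.4] 0.58 [ 584.2 -325.2]
stop [278. 194.] 0.48 [ 619.  -101.2]
fixture [301.4 210.6] 0.61 [ 582.  -206.1]
```

View pics/s1.png

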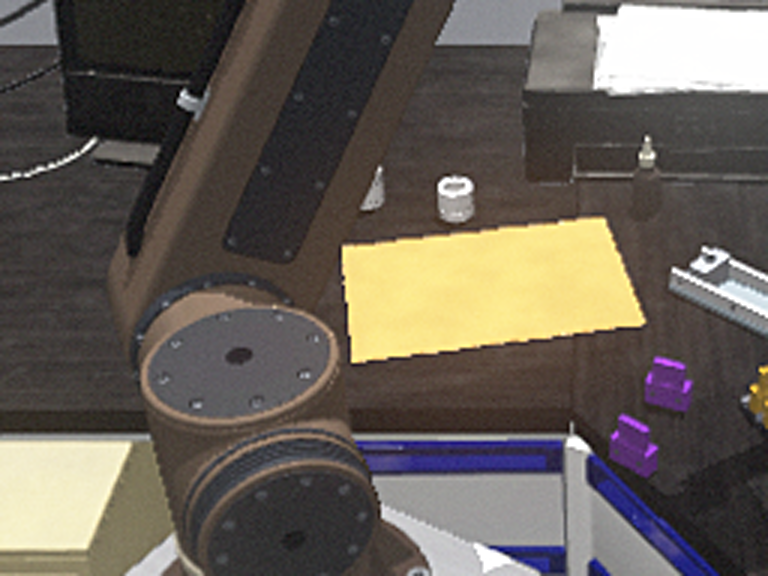

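Scene view: a hollow white sample stands upright at (192,166) and a second is half hidden at (163,163). The dropper bottle and decoys are as expected. Next I'll probe the handle to calibrate the channel centre line by touch.

```bash
python3 -m jog '0 0 60 0 0 0 1;0 0 60 0 0 0 1;0 0 40 0 0 0 0.5;0 0 20 0 0 0 0.2;0 0 15 0 0 0 0' 20;python3 -m jog '0 0 5 0 0 0 -0.2;0 0 0 0 0 0 -0.3;0 0 0 0 0 0 -0.4;0 0 0 0 0 0 -0.45'; python3 -c "
from h import *
st()"; python3 -m jog '0 0 0 0 0 0 -0.6;0 0 0 0 0 0 -0.6;0 0 0 0 0 0 -0.6'; python3 -c "
from h import *
st()"
```

```text
t: 4.03
ee_pos: [570.1, -323.8, 36.2]
tcp_rot: [0.0, 0.771, 0.637, 0.0]
contact_force: [-0.4, -0.6, 0.1]
grip_width: 42.8
finger_force: 0.0
t: 4.53
ee_pos: [569.9, -322.9, 32.1]
tcp_rot: [0.0, 0.771, 0.637, -0.0]
contact_force: [-3.7, -0.2, 2.6]
grip_width: 23.3
finger_force: 2.0
t 4.5 tcp [ 569.9 -322.9   32.1] toolx 79.18 tilt [-0. -0.] F [-0.9 -3.6 -2.6] w 23.3 g 2.0 q [-0.62  0.77  1.64 -0.    0.74 -0.43]
t: 4.9
ee_pos: [569.2, -322.6, 32.2]
tcp_rot: [-0.001, 0.771, 0.637, -0.0]
contact_force: [-8.6, 1.5, 9.2]
grip_width: 21.6
finger_force: 23.0
t 4.9 tcp [ 569.2 -322.6   32.2] toolx 79.17 tilt [-0.002  0.001] F [-0.1 -8.7 -9.2] w 21.6 g 23.0 q [-0.62  0.76  1.64 -0.    0.74 -0.43]
```

```bash
python3 -m jog '0 -0.8 0 0 0 0 -0.6;0 0 0 0 0 0 -0.6' ; python3 -c "
from h import *
st()"; python3 -m jog '0 -0.8 0 0 0 0 -0.6;0 0 0 0 0 0 -0.6' ; python3 -c "
from h import *
st()
p=imaging.snapshot('scene');save(p,'s2.png',(240,140,390,250),5)"
```

```text
t: 5.15
ee_pos: [569.2, -322.7, 32.2]
tcp_rot: [0.0, 0.771, 0.637, -0.0]
contact_force: [-4.4, 1.8, 6.8]
grip_width: 21.5
finger_force: 22.9
t 5.2 tcp [ 569.2 -322.7   32.2] toolx 79.17 tilt [ 0. -0.] F [ 1.  -4.7 -6.8] w 21.5 g 22.9 q [-0.62  0.76  1.64 -0.    0.74 -0.43]
t: 5.4
ee_pos: [569.1, -322.7, 32.2]
tcp_rot: [0.001, 0.771, 0.637, 0.0]
contact_force: [0.2, 1.5, 6.6]
grip_width: 22.2
finger_force: 23.0
t 5.4 tcp [ 569.1 -322.7   32.2] toolx 79.17 tilt [ 0.001 -0.001] F [ 1.5 -0.1 -6.6] w 22.2 g 23.0 q [-0.62  0.76  1.64  0.    0.74 -0.43]
```

View pics/s2.png

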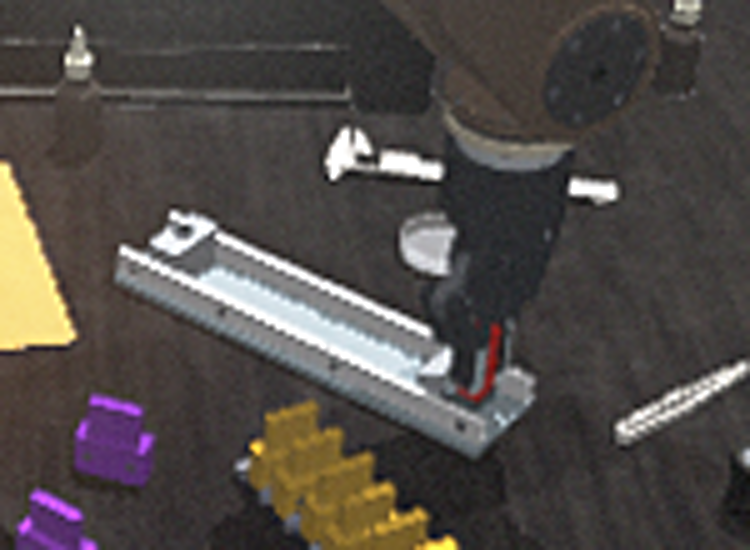

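```bash
python3 -m jog '0 0 0 0 0 0 0.5;0 0 0 0 0 0 0.5;0 0 -55 0 0 0 0.5;58 0 0 0 0 0 0.5;58 0 0 0 0 0 0.5;58 0 0 0 0 0 0.5;59 0 0 0 0 0 0.5;0 0 40 0 0 0 0.5;0 0 19 0 0 0 0.5;0 0 0 0 0 0 0.3' 20; python3 -m jog '0 0 0 0 0 0 0.15;0 0 0 0 0 0 0.08;0 0 0 0 0 0 0.08;0 0 0 0 0 0 0.08'; python3 -c "
from h import *
st()"
```

```text
t: 6.7
ee_pos: [611.7, -94.2, 26.0]
tcp_rot: [-0.001, 0.771, 0.637, -0.001]
contact_force: [-0.1, -0.6, -0.4]
grip_width: 55.8
finger_force: 0.0
t: 7.2
ee_pos: [613.7, -94.8, 28.6]
tcp_rot: [0.002, 0.771, 0.637, 0.001]
contact_force: [5.4, -3.1, -3.6]
grip_width: 47.5
finger_force: 22.6
t 7.2 tcp [613.7 -94.8  28.6] toolx 79.11 tilt [ 0.004 -0.001] F [-2.   5.8  3.6] w 47.5 g 22.6 q [-0.26  0.74  1.73 -0.    0.67 -0.07]
```

```bash
python3 -m jog '0 1 0 0 0 0 0.08;0 0 0 0 0 0 0.08'; python3 -c "
from h import *
st()";python3 -m jog '0 1 0 0 0 0 0.08;0 0 0 0 0 0 0.08'; python3 -c "
from h import *
st()"
```

```text
t: 7.45
ee_pos: [613.7, -94.8, 28.5]
tcp_rot: [0.001, 0.771, 0.637, 0.0]
contact_force: [-0.4, -4.7, 7.2]
grip_width: 47.3
finger_force: 23.5
t 7.5 tcp [613.7 -94.8  28.5] toolx 79.13 tilt [ 0.002 -0.001] F [-4.7  0.5 -7.1] w 47.3 g 23.5 q [-0.26  0.74  1.73 -0.    0.67 -0.07]
t: 7.7
ee_pos: [613.8, -94.8, 28.5]
tcp_rot: [0.0, 0.771, 0.637, -0.0]
contact_force: [-5.4, -4.1, 9.8]
grip_width: 47.0
finger_force: 23.9
t 7.7 tcp [613.8 -94.8  28.5] toolx 79.14 tilt [-0.    -0.001] F [-5.  -4.5 -9.8] w 47.0 g 23.9 q [-0.26  0.74  1.73 -0.    0.68 -0.07]
```

```bash
python3 -m jog '0 0 0 0 0 0.0044 0.6;0 0 0 0 0 0 0.6;0 0 -60 0 0 0 0.9;0 0 -60 0 0 0 1;0 0 0 0 0 0 1'; sed -i 's/TH=79.2/TH=78.92/' h.py; cat >> h.py <<'E'
YV=np.array([.1922,.9814]);XV=np.array([.9814,-.1922])
def uv(e): return np.round([e[:2]@XV-620.5,e[:2]@YV],1)
E
python3 - <<'E'
from h import *
e,R=st()
p=imaging.snapshot("top")
for u,v in ((174.2,175.2),(139.2,184.2),(138.4,218.2)):
    for z in (36,40,48): print(z,np.round(ray(p,(u,v),z)[:2],1))
for z in (50,150,300): print("mon",np.round(ray(p,(124.7,166.7),z)[:2]))
q=imaging.snapshot("scene");save(q,"s3.png",(100,100,260,220),5)
for pp in (p,q):
  for d in imaging.pinpoint("sample_a",pp): print(np.round(d["centre"],1),round(d["confidence"],2),np.round(ray(pp,d["centre"],0)[:2],1))
to(602,250)
E
```

```text
t: 8.32
ee_pos: [616.0, -94.3, 151.8]
tcp_rot: [0.003, 0.772, 0.636, 0.002]
contact_force: [0.1, 0.1, -0.2]
grip_width: 85.5
finger_force: 0.0
t 8.3 tcp [616.  -94.3 151.8] toolx 78.93 tilt [ 0.008 -0.002] F [0.1 0.  0.2] w 85.5 g 0.0 q [-0.26  0.57  1.65  0.    0.91 -0.06]
36 [600.1 247.9]
40 [599.6 246.9]
48 [598.6 245.1]
36 [569.3 367. ]
40 [568.9 365.7]
48 [568.  363.2]
36 [454.6 366.4]
40 [454.5 365.1]
48 [454.4 362.6]
mon [627. 415.]
mon [612. 379.]
mon [589. 325.]
[236.9 135.6] 0.7 [743.8  40.6]
[174.5 177.3] 0.68 [597.4 254.9]
[141.3 218.9] 0.59 [453.  367.5]
[145.1 184.1] 0.43 [573.5 357.5]
[142.  183.8] 0.65 [444.5 353.6]
[163.  170.9] 0.54 [550.8 342.6]
[191.8 172.3] 0.51 [596.2 244. ]
t 8.5 tcp [613.7 -93.9 146. ] toolx 78.92 tilt [-0.002  0.001] F [ 0.1 -0.1  0.6] w 85.5 g 0.0 q [-0.26  0.58  1.66 -0.    0.91 -0.06]
shift [ 3.352e+02 -7.760e+01  2.000e-01]
```

View pics/s3.png

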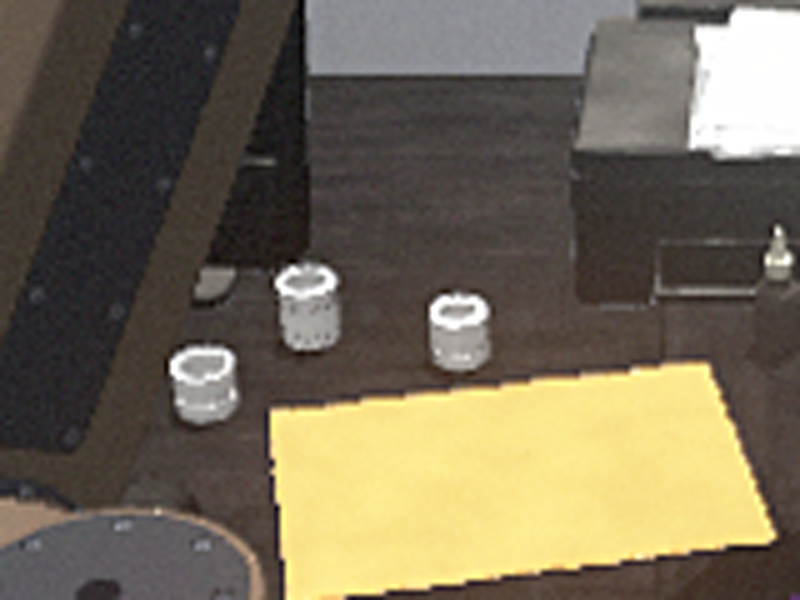

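All three (hollow, white, upright) are samples: the tall one at (162,162), and shorter ones at (192,166) and (141,177). I'll start with the one at (600,247).

```bash
python3 -m jog '55.4 -13.2 0 0 0 0 1;55.4 -13.2 0 0 0 0 1;55.4 -13.2 0 0 0 0 1;55.4 -13.2 0 0 0 0 1;55.4 -13.2 0 0 0 0 1;55.4 -13.2 0 0 0 0 1;0 0 50 0 0 0 1;0 0 40 0 0 0 1;0 0 0 0 0 0 1' 60; python3 - <<'E'
from h import *
to(600,247.5,20)
p=imaging.snapshot("scene");save(p,"s4.png",(110,90,270,210),5)
E
```

```text
t: 9.65
ee_pos: [598.4, 246.9, 53.3]
tcp_rot: [-0.001, 0.772, 0.636, -0.004]
contact_force: [0.7, -0.7, 0.3]
grip_width: 85.0
finger_force: 0.0
t 9.7 tcp [598.4 246.9  53.3] toolx 78.93 tilt [-0.007 -0.002] F [-0.6  0.8 -0.3] w 85.0 g 0.0 q [ 0.29  0.73  1.64 -0.    0.78  0.48]
shift [ 1.   1.7 33.3]
```

View pics/s4.png

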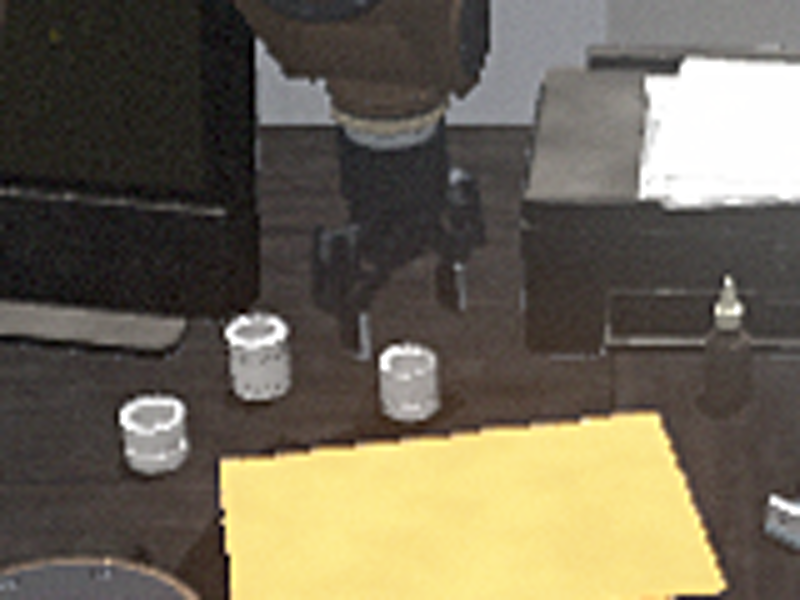

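```bash
python3 - <<'E'
from h import *
p=imaging.snapshot("scene")
print(proj(p,[[598.5,247,66],[598.5,247,40],[570,365,48],[455,366,40]]))
for z in(36,40): print(ray(p,(191.9,161.4),z))
print("tip mid",ray(p,(110+411/5,90+328/5),66), ray(p,(110+259/5,90+325/5),48),ray(p,(110+155/5,90+408/5),36))
E
```

```text
[[190.34070566 156.45102102]
 [190.80488093 162.57995685]
 [160.13946913 155.97514154]
 [139.78798586 172.03816129]]
[612.77084491 252.45447184  36.        ]
[607.4147618  248.38021227  40.        ]
tip mid [606.91926742 244.690923    66.        ] [578.79981075 364.16030721  48.        ] [464.07941234 368.80252527  36.        ]
```

```bash
python3 -m jog '0 0 20 0 0 0 1;0 0 15 0 0 0 1;0 0 0 0 0 0 0.5;0 0 0 0 0 0 0.2;0 0 0 0 0 0 -0.2;0 0 0 0 0 0 -0.2;0 0 0 0 0 0 -0.2;0 0 0 0 0 0 -0.2' 60; python3 -c "
from h import *
to(600,247.5,20)"
```

```text
t: 10.75
ee_pos: [600.9, 247.4, 23.2]
tcp_rot: [0.0, 0.772, 0.636, 0.001]
contact_force: [-1.1, -0.3, 6.4]
grip_width: 39.2
finger_force: 61.0
t 10.8 tcp [600.9 247.4  23.2] toolx 78.92 tilt [0.001 0.   ] F [-0.5 -1.  -6.5] w 39.2 g 61.0 q [ 0.29  0.77  1.66 -0.    0.71  0.48]
shift [-0.1 -0.9  3.2]
```

```bash
python3 -m jog '0 0 -40 0 0 0 -0.2;0 0 -50 0 0 0 -0.2;-53 11.3 0 0 0 0 -0.2;-53 11.3 0 0 0 0 -0.2;-53 11.3 0 0 0 0 -0.2;-53 11.3 0 0 0 0 -0.2;-53 11.3 0 0 0 0 -0.2;-53 11.3 0 0 0 0 -0.2;-53 11.3 0 0 0 0 -0.2;0 0 0 0 0 0 -0.2'; python3 -m jog '0 0 0 0 0 0 -0.2;0 0 0 0 0 0 -0.2'; python3 - <<'E'
from h import *
to(606.5,-132.0,31.2)
p=imaging.snapshot("scene");save(p,"s5.png",(230,130,350,220),6)
E
```

```text
t: 12.0
ee_pos: [606.6, -135.5, 112.3]
tcp_rot: [0.0, 0.773, 0.634, 0.0]
contact_force: [-0.2, -0.1, -1.1]
grip_width: 39.2
finger_force: 60.9
t: 12.25
ee_pos: [606.8, -130.7, 112.3]
tcp_rot: [-0.0, 0.772, 0.636, -0.0]
contact_force: [0.3, -0.1, -0.4]
grip_width: 39.4
finger_force: 60.9
t 12.2 tcp [ 606.8 -130.7  112.3] toolx 79.00 tilt [-0.  0.] F [-0.   0.3  0.4] w 39.4 g 60.9 q [-0.32  0.62  1.68  0.    0.84 -0.13]
shift [-1.3  0.  81.1]
```

View pics/s5.png

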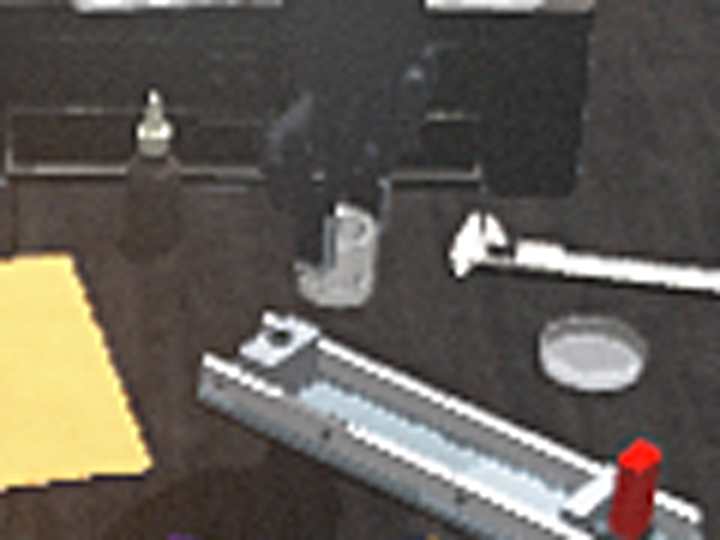

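The sample hangs upright above the stop end of the channel. Lowering it now.

```bash
python3 -m jog '0 0 40 0 0 0 -0.2;0 0 30 0 0 0 -0.2;0 0 0 0 0 0 -0.2;0 0 7 0 0 0 -0.2;0 0 3 0 0 0 -0.2;0 0 0 0 0 0 -0.2'; python3 -c "
from h import *
e,R=st();print(uv(e))"; python3 -m jog '3 0 0 0 0 0 -0.2;0 0 0 0 0 0 -0.2;0 0 0 0 0 0 -0.2'; python3 -c "
from h import *
e,R=st();print(uv(e))"; python3 -m jog '3 0 0 0 0 0 -0.2;0 0 0 0 0 0 -0.2;0 0 0 0 0 0 -0.2'; python3 -c "
from h import *
e,R=st();print(uv(e))"
```

```text
t: 13.05
ee_pos: [607.0, -132.0, 32.8]
tcp_rot: [0.0, 0.772, 0.636, 0.0]
contact_force: [-0.1, -1.0, 0.0]
grip_width: 39.6
finger_force: 60.9
t 13.1 tcp [ 607.  -132.    32.8] toolx 78.92 tilt [ 0.001 -0.   ] F [-1.   0.1 -0. ] w 39.6 g 60.9 q [-0.32  0.73  1.73 -0.    0.68 -0.13]
[  0.6 -12.9]
t: 13.42
ee_pos: [607.4, -129.0, 32.4]
tcp_rot: [0.0, 0.772, 0.636, 0.0]
contact_force: [0.9, 0.2, -1.4]
grip_width: 39.1
finger_force: 60.9
t 13.4 tcp [ 607.4 -129.    32.4] toolx 78.92 tilt [ 0. -0.] F [0.3 0.8 1.4] w 39.1 g 60.9 q [-0.32  0.73  1.73 -0.    0.68 -0.12]
[ 0.4 -9.9]
t: 13.8
ee_pos: [607.7, -127.6, 32.6]
tcp_rot: [0.001, 0.772, 0.636, -0.001]
contact_force: [-4.1, -11.5, 1.9]
grip_width: 39.1
finger_force: 61.1
t 13.8 tcp [ 607.7 -127.6   32.6] toolx 78.93 tilt [ 0.    -0.002] F [-12.1  -1.8  -1.9] w 39.1 g 61.1 q [-0.31  0.73  1.73 -0.    0.68 -0.12]
[ 0.5 -8.4]
```

```bash
python3 -m jog '-1.3 0 1 0 0 0 -0.2;0 0 1 0 0 0 -0.2;0 0 0.5 0 0 0 -0.2;0 0 0 0 0 0 -0.2'; python3 -c "
from h import *
e,R=st();print(uv(e))"; python3 -m jog '0.6 0 0 0 0 0 -0.2;0 0 0 0 0 0 0.3;0 0 0 0 0 0 0.5;0 0 0 0 0 0 0.5;0 0 -40 0 0 0 0.6;0 0 -50 0 0 0 1;0 0 0 0 0 0 1'; python3 - <<'E'
from h import *
p=imaging.snapshot("scene");save(p,"s6.png",(100,90,340,220),3.3)
to(569,364,53)
E
```

```text
t: 14.3
ee_pos: [607.7, -128.0, 31.1]
tcp_rot: [0.001, 0.772, 0.636, -0.0]
contact_force: [-6.5, -4.5, 14.8]
grip_width: 39.4
finger_force: 62.5
t 14.3 tcp [ 607.7 -128.    31.1] toolx 78.93 tilt [ 0.001 -0.001] F [ -5.7  -5.5 -14.8] w 39.4 g 62.5 q [-0.31  0.73  1.73 -0.    0.68 -0.12]
[ 0.5 -8.8]
t: 15.18
ee_pos: [609.3, -127.0, 123.3]
tcp_rot: [0.003, 0.772, 0.636, 0.002]
contact_force: [0.2, 0.1, -0.6]
grip_width: 85.2
finger_force: 0.0
t 15.2 tcp [ 608.4 -126.7  121.2] toolx 78.93 tilt [ 0.003 -0.001] F [-0.7 -1.1 -0.3] w 85.3 g 0.0 q [-0.31  0.61  1.68  0.    0.85 -0.12]
shift [ 474.1 -133.1   67.7]
```

View pics/s6.png

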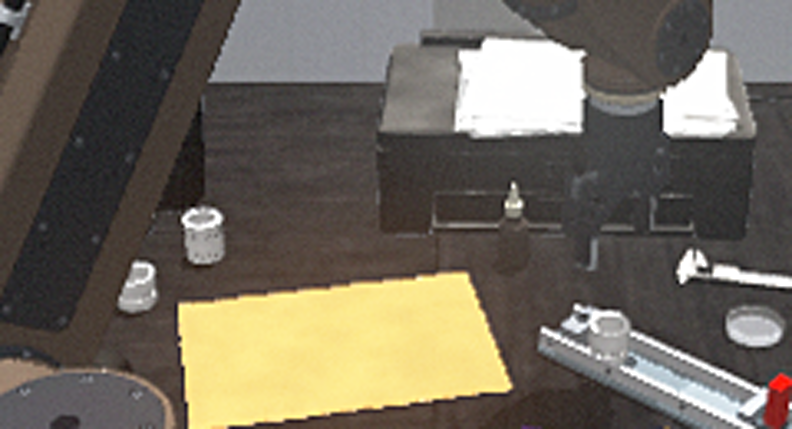

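```bash
python3 -m jog '52.7 -14.8 0 0 0 0 1;52.7 -14.8 0 0 0 0 1;52.7 -14.8 0 0 0 0 1;52.7 -14.8 0 0 0 0 1;52.7 -14.8 0 0 0 0 1;52.7 -14.8 0 0 0 0 1;52.7 -14.8 0 0 0 0 1;52.7 -14.8 0 0 0 0 1;52.3 -14.8 0 0 0 0 1;0 0 0 0 0 0 1';python3 -m jog '0 0 0 0 0 0 1;0 0 0 0 0 0 1'; python3 - <<'E'
from h import *
to(568.5,363.5,26)
p=imaging.snapshot("scene");save(p,"s7.png",(100,70,260,190),4)
E
```

```text
t: 16.48
ee_pos: [566.5, 367.1, 117.8]
tcp_rot: [-0.0, 0.771, 0.637, -0.001]
contact_force: [0.0, -0.4, -0.6]
grip_width: 85.3
finger_force: 0.0
t: 16.73
ee_pos: [568.3, 362.6, 119.2]
tcp_rot: [-0.0, 0.773, 0.635, -0.001]
contact_force: [-0.9, -0.5, 0.4]
grip_width: 85.3
finger_force: 0.0
t 16.7 tcp [568.3 362.6 119.2] toolx 78.84 tilt [-0.001 -0.001] F [-0.7 -0.8 -0.4] w 85.3 g 0.0 q [ 0.47  0.68  1.53 -0.    0.93  0.66]
shift [ 1.   0.1 93.2]
```

View pics/s7.png

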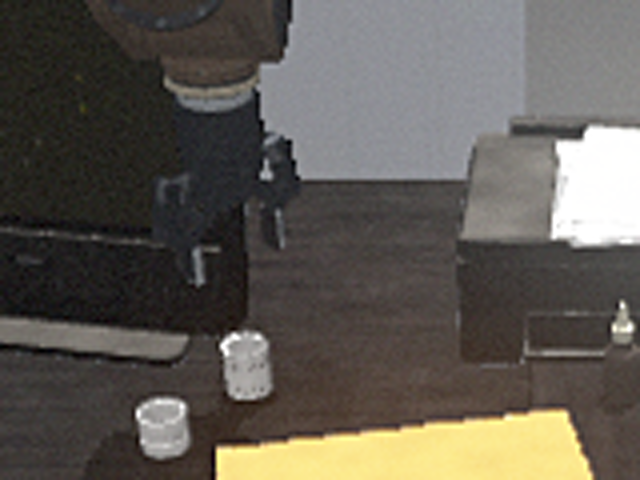

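```bash
python3 -m jog '0 0 45 0 0 0 1;0 0 30 0 0 0 1;0 0 18 0 0 0 1;0 0 0 0 0 0 0.6;0 0 0 0 0 0 0.3;0 0 0 0 0 0 0;0 0 0 0 0 0 -0.2;0 0 0 0 0 0 -0.2;0 0 0 0 0 0 -0.2' 60; python3 -c "
from h import *
to(568.5,363.5,26)"; python3 -m jog '0 0 -40 0 0 0 -0.2;0 0 -40 0 0 0 -0.2;-10 0 0 0 0 0 -0.2;0 0 0 0 0 0 -0.2'; python3 - <<'E'
from h import *
p=imaging.snapshot("scene");save(p,"s8.png",(100,70,260,190),4)
v=-13-43-3
print(v,620.5*XV+v*YV); to(*(620.5*XV+v*YV),34.2)
E
```

```text
t: 17.9
ee_pos: [568.7, 364.2, 28.4]
tcp_rot: [0.0, 0.772, 0.636, 0.001]
contact_force: [-0.7, -1.3, 6.2]
grip_width: 40.6
finger_force: 60.5
t 17.9 tcp [568.7 364.2  28.4] toolx 78.93 tilt [0.002 0.001] F [-1.4 -0.5 -6.2] w 40.6 g 60.5 q [ 0.47  0.79  1.58 -0.    0.77  0.67]
shift [-0.7 -0.1  2.4]
t: 18.4
ee_pos: [565.8, 353.4, 106.6]
tcp_rot: [0.0, 0.772, 0.635, -0.0]
contact_force: [-0.6, -0.2, -1.1]
grip_width: 40.8
finger_force: 61.2
-59 [ 597.6189 -177.1627]
t 18.4 tcp [565.8 353.6 106. ] toolx 78.90 tilt [-0.001 -0.001] F [ 0.2 -0.6  1.6] w 40.4 g 61.2 q [ 0.46  0.68  1.56 -0.    0.9   0.65]
shift [-514.6  133.5   72.2]
```

```bash
python3 -m jog '-51.5 13.4 0 0 0 0 -0.2;-51.5 13.4 0 0 0 0 -0.2;-51.5 13.4 0 0 0 0 -0.2;-51.5 13.4 0 0 0 0 -0.2;-51.5 13.4 0 0 0 0 -0.2;-51.5 13.4 0 0 0 0 -0.2;-51.5 13.4 0 0 0 0 -0.2;-51.5 13.4 0 0 0 0 -0.2;-51.5 13.4 0 0 0 0 -0.2;-51.5 13.4 0 0 0 0 -0.2'; python3 -m jog '0 0 0 0 0 0 -0.2;0 0 0 0 0 0 -0.2;0 0 0 0 0 0 -0.2'; python3 - <<'E'
from h import *
p=imaging.snapshot("scene");save(p,"s8.png",(230,130,350,220),6)
v=-13-43-3
e,R=st();print(uv(e),e[2]-36.4)
E
```

```text
t: 19.7
ee_pos: [598.4, -178.6, 105.6]
tcp_rot: [-0.001, 0.772, 0.635, -0.0]
contact_force: [1.5, 0.2, -0.9]
grip_width: 40.4
finger_force: 61.2
t: 20.08
ee_pos: [598.7, -175.7, 106.4]
tcp_rot: [-0.0, 0.772, 0.636, -0.0]
contact_force: [-0.5, 0.3, -0.8]
grip_width: 40.6
finger_force: 61.2
t 20.1 tcp [ 598.8 -175.8  106.6] toolx 79.01 tilt [-0.001  0.   ] F [-0.1  0.3  1.6] w 40.2 g 61.2 q [-0.39  0.63  1.68  0.    0.83 -0.2 ]
[  0.9 -57.4] 70.16755449983626
```

View pics/s8.png

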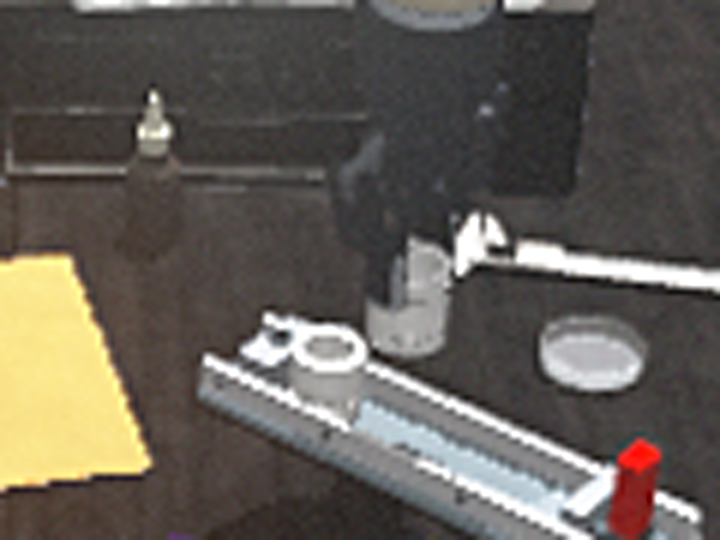

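```bash
python3 -m jog '-1 -0.7 30 0 0 0 -0.2;0 0 25 0 0 0 -0.2;0 0 0 0 0 0 -0.2;0 0 10 0 0 0 -0.2;0 0 3 0 0 0 -0.2;0 0 0 0 0 0 -0.2'; python3 -c "
from h import *
e,R=st();print(uv(e))"; python3 -m jog '4 0 0 0 0 0 -0.2;0 0 0 0 0 0 -0.2;0 0 0 0 0 0 -0.2'; python3 -c "
from h import *
e,R=st();print(uv(e))"; python3 -m jog '3 0 0 0 0 0 -0.2;0 0 0 0 0 0 -0.2;0 0 0 0 0 0 -0.2'; python3 -c "
from h import *
e,R=st();print(uv(e))"
```

```text
t: 20.88
ee_pos: [598.0, -177.9, 39.1]
tcp_rot: [0.0, 0.772, 0.636, 0.0]
contact_force: [-0.0, 0.0, -1.8]
grip_width: 40.4
finger_force: 61.2
t 20.9 tcp [ 598.  -177.9   39.1] toolx 78.92 tilt [ 0. -0.] F [-0.  -0.   1.8] w 40.4 g 61.2 q [-0.39  0.72  1.72 -0.    0.7  -0.2 ]
[  0.5 -59.7]
t: 21.25
ee_pos: [598.7, -174.0, 39.0]
tcp_rot: [0.0, 0.772, 0.636, 0.0]
contact_force: [0.7, 0.6, -1.0]
grip_width: 39.8
finger_force: 61.2
t 21.2 tcp [ 598.7 -174.    39. ] toolx 78.93 tilt [ 0. -0.] F [0.7 0.6 1. ] w 39.8 g 61.2 q [-0.39  0.72  1.72 -0.    0.7  -0.2 ]
[  0.5 -55.7]
t: 21.62
ee_pos: [599.2, -171.0, 38.8]
tcp_rot: [0.0, 0.772, 0.636, -0.0]
contact_force: [-0.5, -0.2, -1.1]
grip_width: 40.5
finger_force: 61.2
t 21.6 tcp [ 599.2 -171.    38.8] toolx 78.92 tilt [ 0. -0.] F [-0.2 -0.4  1.1] w 40.5 g 61.2 q [-0.38  0.72  1.72 -0.    0.7  -0.19]
[  0.5 -52.7]
```

```bash
python3 -m jog '2 0 1.5 0 0 0 -0.2;0 0 0 0 0 0 -0.2;0 0 0 0 0 0 -0.2'; python3 -c "
from h import *
e,R=st();print(uv(e))"; python3 -m jog '2 0 0 0 0 0 -0.2;0 0 0 0 0 0 -0.2;0 0 0 0 0 0 -0.2'; python3 -c "
from h import *
e,R=st();print(uv(e))"
```

```text
t: 22.0
ee_pos: [599.6, -169.1, 37.3]
tcp_rot: [0.0, 0.772, 0.636, -0.0]
contact_force: [0.8, -0.8, -1.7]
grip_width: 40.5
finger_force: 61.2
t 22.0 tcp [ 599.6 -169.1   37.3] toolx 78.92 tilt [-0. -0.] F [-0.6  0.9  1.7] w 40.5 g 61.2 q [-0.38  0.73  1.72 -0.    0.7  -0.19]
[  0.4 -50.7]
t: 22.38
ee_pos: [600.0, -167.1, 37.3]
tcp_rot: [0.0, 0.772, 0.636, -0.0]
contact_force: [0.2, -1.2, -1.3]
grip_width: 40.2
finger_force: 61.2
t 22.4 tcp [ 600.  -167.1   37.3] toolx 78.92 tilt [ 0. -0.] F [-1.1  0.4  1.3] w 40.2 g 61.2 q [-0.38  0.73  1.72 -0.    0.69 -0.18]
[  0.5 -48.7]
```

```bash
python3 -m jog '1.5 0 0.5 0 0 0 -0.2;0 0 0 0 0 0 -0.2;0 0 0 0 0 0 -0.2'; python3 -c "
from h import *
e,R=st();print(uv(e))"; python3 -m jog '1.5 0 0 0 0 0 -0.2;0 0 0 0 0 0 -0.2;0 0 0 0 0 0 -0.2'; python3 -c "
from h import *
e,R=st();print(uv(e))
p=imaging.snapshot('scene');save(p,'s9.png',(250,150,340,220),6)"
```

```text
t: 22.75
ee_pos: [600.5, -166.9, 37.3]
tcp_rot: [0.001, 0.772, 0.636, -0.0]
contact_force: [-2.2, -7.9, 1.4]
grip_width: 40.2
finger_force: 61.6
t 22.8 tcp [ 600.5 -166.9   37.3] toolx 78.92 tilt [ 0.001 -0.002] F [-8.1 -0.7 -1.4] w 40.2 g 61.6 q [-0.38  0.73  1.72 -0.    0.69 -0.18]
[  0.9 -48.3]
t: 23.12
ee_pos: [601.2, -166.6, 37.6]
tcp_rot: [0.002, 0.772, 0.635, -0.0]
contact_force: [-3.5, -15.4, 2.1]
grip_width: 40.8
finger_force: 61.6
t 23.1 tcp [ 601.2 -166.6   37.6] toolx 78.91 tilt [ 0.002 -0.003] F [-15.8  -0.4  -2.1] w 40.8 g 61.6 q [-0.38  0.73  1.72 -0.    0.69 -0.18]
[  1.5 -48. ]
```

View pics/s9.png

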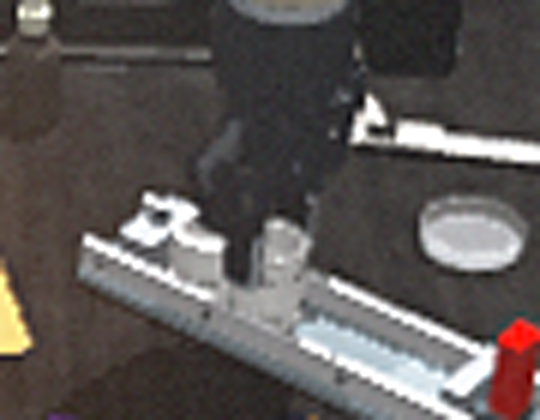

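Sample 2 is in contact with sample 1 (at about (292,192) in the full picture). I'll set it down and go for the third.

```bash
python3 -m jog '-1.8 0 1 0 0 0 -0.2;0 0 0.5 0 0 0 -0.2;0 0 0 0 0 0 -0.2'; python3 -c "
from h import *
e,R=st();print(uv(e))"; python3 -m jog '0 0 0 0 0 0 0.3;0 0 0 0 0 0 0.5;0 0 0 0 0 0 0.5;0 0 -40 0 0 0 0.6;0 0 -45 0 0 0 1;0 0 0 0 0 0 1;0 0 0 0 0 0 1'; python3 - <<'E'
from h import *
p=imaging.snapshot("top");q=imaging.snapshot("scene")
for pp,n in((p,"top"),(q,"scene")):
  for d in imaging.pinpoint("sample_a",pp): print(n,np.round(d["centre"],1),round(d["confidence"],2),np.round(ray(pp,d["centre"],0)[:2],1),np.round(ray(pp,d["centre"],8)[:2],1))
w=p["color"][200:236,120:160].min(2)>120; yy,xx=np.nonzero(w); print("third",len(xx),xx.mean()+120,yy.mean()+200,xx.min()+120,xx.max()+120,yy.min()+200,yy.max()+200)
to(454.5,366)
E
```

```text
t: 23.55
ee_pos: [600.8, -167.1, 36.5]
tcp_rot: [0.001, 0.772, 0.636, 0.0]
contact_force: [-2.5, -7.1, 8.5]
grip_width: 40.2
finger_force: 62.3
t 23.6 tcp [ 600.8 -167.1   36.5] toolx 78.92 tilt [ 0.002 -0.002] F [-7.5 -1.1 -8.5] w 40.2 g 62.3 q [-0.38  0.73  1.72 -0.    0.69 -0.18]
[  1.2 -48.5]
t: 24.42
ee_pos: [599.9, -165.7, 119.8]
tcp_rot: [-0.0, 0.772, 0.636, -0.0]
contact_force: [-0.0, 0.7, -0.2]
grip_width: 85.8
finger_force: 0.0
top [142.7 219.1] 0.51 [452.4 362.6] [452.3 360.1]
scene [143.8 180.1] 0.62 [466.5 363.7] [457.5 354.9]
scene [292.4 202. ] 0.6 [ 611.3 -159.9] [ 601.  -164.1]
scene [282.3 199.1] 0.42 [ 609.5 -122.7] [ 599.2 -127.3]
third 98 138.73469387755102 217.71428571428572 132 157 211 224
t 24.6 tcp [ 599.8 -165.8  119.1] toolx 78.92 tilt [-0.002  0.001] F [-0.1 -0.1  0.8] w 85.2 g 0.0 q [-0.38  0.61  1.67 -0.    0.86 -0.18]
shift [ 493.9 -244.8    0.6]
```

```bash
python3 -m jog '49.3 -24.5 0 0 0 0 1;49.3 -24.5 0 0 0 0 1;49.3 -24.5 0 0 0 0 1;49.3 -24.5 0 0 0 0 1;49.3 -24.5 0 0 0 0 1;49.3 -24.5 0 0 0 0 1;49.3 -24.5 0 0 0 0 1;49.3 -24.5 0 0 0 0 1;49.3 -24.5 0 0 0 0 1;49.3 -24.5 0 0 0 0 1'; python3 -m jog '0 0 0 0 0 0 1;0 0 0 0 0 0 1;0 0 0 0 0 0 1'; python3 -c "
from h import *
to(454.5,365.5,22)
p=imaging.snapshot('scene')
for d in imaging.pinpoint('sample_a',p): print(np.round(d['centre'],1),round(d['confidence'],2),np.round(ray(p,d['centre'],0)[:2],1))"
```

```text
t: 25.88
ee_pos: [453.7, 366.6, 119.6]
tcp_rot: [-0.0, 0.772, 0.636, -0.0]
contact_force: [0.1, -1.0, 0.6]
grip_width: 85.5
finger_force: 0.0
t: 26.25
ee_pos: [454.9, 363.9, 120.0]
tcp_rot: [0.0, 0.773, 0.635, -0.0]
contact_force: [0.0, -0.9, -0.1]
grip_width: 85.6
finger_force: 0.0
t 26.2 tcp [454.9 363.9 120. ] toolx 78.84 tilt [-0. -0.] F [-0.9  0.2  0.1] w 85.6 g 0.0 q [ 0.56  0.56  1.78 -0.    0.8   0.76]
shift [ 1.6 -0.7 98. ]
[279.3 197.3] 0.6 [ 613.9 -109.1]
[141. 180.] 0.58 [462.  372.9]
[292.3 201.5] 0.49 [ 613.8 -158.3]
```

```bash
python3 -m jog '0 0 50 0 0 0 1;0 0 30 0 0 0 1;0 0 18 0 0 0 1;0 0 0 0 0 0 0.6;0 0 0 0 0 0 0.3;0 0 0 0 0 0 0;0 0 0 0 0 0 -0.2;0 0 0 0 0 0 -0.2;0 0 0 0 0 0 -0.2' 60; python3 -c "
from h import *
to(454.5,365.5,26)"; python3 -m jog '0 0 -40 0 0 0 -0.2;0 0 -45 0 0 0 -0.2;0 0 0 0 0 0 -0.2;0 0 0 0 0 0 -0.2'; python3 - <<'E'
from h import *
v=-48.5-43-9
print(v,620.7*XV+v*YV); to(*(620.7*XV+v*YV),34.2)
E
```

```text
t: 27.48
ee_pos: [454.9, 365.2, 23.8]
tcp_rot: [0.0, 0.772, 0.636, 0.001]
contact_force: [-2.5, -1.0, 9.4]
grip_width: 40.1
finger_force: 59.6
t 27.5 tcp [454.9 365.2  23.8] toolx 78.92 tilt [0.002 0.001] F [-1.4 -2.3 -9.5] w 40.1 g 59.6 q [ 0.56  0.71  1.83 -0.    0.6   0.76]
shift [ 0.2 -0.4 -2.2]
t: 27.98
ee_pos: [454.3, 364.8, 107.1]
tcp_rot: [0.0, 0.772, 0.636, -0.0]
contact_force: [-0.1, -0.4, -1.4]
grip_width: 40.0
finger_force: 61.5
-100.5 [ 589.83888 -217.92924]
t 28.0 tcp [454.3 364.8 107.1] toolx 78.92 tilt [ 0. -0.] F [-0.4 -0.1  1.4] w 40.0 g 61.5 q [ 0.56  0.58  1.79 -0.    0.77  0.76]
shift [-545.8  245.    73. ]
```

```bash
python3 -m jog '-50 22.4 0 0 0 0 -0.2;-50 22.4 0 0 0 0 -0.2;-50 22.4 0 0 0 0 -0.2;-50 22.4 0 0 0 0 -0.2;-50 22.4 0 0 0 0 -0.2;-50 22.4 0 0 0 0 -0.2;-50 22.4 0 0 0 0 -0.2;-50 22.4 0 0 0 0 -0.2;-50 22.4 0 0 0 0 -0.2;-50 22.4 0 0 0 0 -0.2'; python3 -m jog '-45.8 21 0 0 0 0 -0.2;0 0 0 0 0 0 -0.2;0 0 0 0 0 0 -0.2;0 0 0 0 0 0 -0.2'; python3 - <<'E'
from h import *
e,R=st();print(uv(e),e[2]-31.8)
E
```

```text
t: 29.22
ee_pos: [577.9, -170.4, 105.8]
tcp_rot: [-0.001, 0.772, 0.635, -0.001]
contact_force: [1.8, 0.1, -1.3]
grip_width: 40.1
finger_force: 61.5
t: 29.72
ee_pos: [589.7, -216.5, 106.8]
tcp_rot: [-0.001, 0.772, 0.636, -0.0]
contact_force: [0.5, -0.1, -1.7]
grip_width: 39.8
finger_force: 61.5
t 29.7 tcp [ 589.7 -216.5  106.8] toolx 78.99 tilt [-0.001  0.001] F [0.  0.5 1.7] w 39.8 g 61.5 q [-0.46  0.64  1.67  0.    0.84 -0.26]
[ -0.1 -99.1] 74.98923592339321
```

```bash
python3 -m jog '0 0.3 35 0 0 0 -0.2;0 0 25 0 0 0 -0.2;0 0 0 0 0 0 -0.2;0 0 10 0 0 0 -0.2;0 0 3 0 0 0 -0.2;0 0 0 0 0 0 -0.2'; python3 -c "
from h import *
e,R=st();print(uv(e))"; python3 -m jog '4 0 0 0 0 0 -0.2;2 0 0 0 0 0 -0.2;0 0 0 0 0 0 -0.2;0 0 0 0 0 0 -0.2'; python3 -c "
from h import *
e,R=st();print(uv(e))"; python3 -m jog '1.5 0 0.5 0 0 0 -0.2;0 0 0 0 0 0 -0.2;0 0 0 0 0 0 -0.2'; python3 -c "
from h import *
e,R=st();print(uv(e))"; python3 -m jog '1.5 0 0 0 0 0 -0.2;0 0 0 0 0 0 -0.2;0 0 0 0 0 0 -0.2'; python3 -c "
from h import *
e,R=st();print(uv(e))"
```

```text
t: 30.48
ee_pos: [590.5, -217.8, 34.6]
tcp_rot: [0.0, 0.772, 0.636, 0.0]
contact_force: [-0.0, -0.1, -0.1]
grip_width: 39.9
finger_force: 61.5
t 30.5 tcp [ 590.5 -217.8   34.6] toolx 78.92 tilt [ 0. -0.] F [-0.2 -0.   0.1] w 39.9 g 61.5 q [-0.46  0.74  1.71 -0.    0.7  -0.26]
[   0.8 -100.3]
t: 30.98
ee_pos: [591.7, -212.1, 34.5]
tcp_rot: [0.0, 0.772, 0.636, 0.0]
contact_force: [-0.8, -3.5, -0.1]
grip_width: 40.2
finger_force: 61.5
t 31.0 tcp [ 591.7 -212.1   34.5] toolx 78.92 tilt [ 0.001 -0.   ] F [-3.6 -0.2  0.1] w 40.2 g 61.5 q [-0.45  0.73  1.71 -0.    0.7  -0.26]
[  1.  -94.4]
t: 31.35
ee_pos: [592.1, -211.9, 34.4]
tcp_rot: [0.001, 0.772, 0.635, -0.0]
contact_force: [-0.7, -10.4, 2.1]
grip_width: 40.1
finger_force: 61.9
t 31.4 tcp [ 592.1 -211.9   34.4] toolx 78.91 tilt [ 0.002 -0.002] F [-10.3   1.3  -2.1] w 40.1 g 61.9 q [-0.45  0.74  1.71 -0.    0.7  -0.25]
[  1.4 -94.1]
t: 31.72
ee_pos: [592.6, -211.7, 34.6]
tcp_rot: [0.002, 0.772, 0.635, -0.0]
contact_force: [-2.9, -17.5, 3.3]
grip_width: 39.8
finger_force: 61.8
t 31.7 tcp [ 592.6 -211.7   34.6] toolx 78.91 tilt [ 0.002 -0.004] F [-17.7   0.5  -3.3] w 39.8 g 61.8 q [-0.45  0.73  1.71 -0.    0.7  -0.25]
[  1.8 -93.8]
```

```bash
python3 -m jog '-2.2 -1 1 0 0 0 -0.2;0 0 1.5 0 0 0 -0.2;0 0 0.5 0 0 0 -0.2;0 0 0 0 0 0 -0.2'; python3 -c "
from h import *
e,R=st();print(uv(e))"; python3 -m jog '1 0 0 0 0 0 -0.2;0 0 0 0 0 0 -0.2'; python3 -c "
from h import *
e,R=st();print(uv(e))"; python3 -m jog '0 0 0 0 0 0 0.3;0 0 0 0 0 0 0.5;0 0 0 0 0 0 0.5;0 0 -40 0 0 0 0.6;0 0 -45 0 0 0 1;0 0 0 0 0 0 1;0 0 0 0 0 0 1'; python3 - <<'E'
from h import *
p=imaging.snapshot("top");q=imaging.snapshot("scene")
for pp,n in((p,"top"),(q,"scene")):
  for k,z in(("sample_a",8),("plate0",4),("jaw",8),("stand",0)):
    for d in imaging.pinpoint(k,pp): print(n,k,np.round(d["centre"],1),round(d["confidence"],2),np.round(ray(pp,d["centre"],z)[:2],1))
to(415.3,-303.7)
E
```

```text
t: 32.22
ee_pos: [590.7, -211.8, 31.8]
tcp_rot: [0.001, 0.772, 0.636, -0.0]
contact_force: [-4.9, -6.6, 10.1]
grip_width: 39.7
finger_force: 62.7
t 32.2 tcp [ 590.7 -211.8   31.8] toolx 78.93 tilt [ 0.001 -0.001] F [ -7.4  -3.5 -10.1] w 39.7 g 62.7 q [-0.45  0.74  1.71 -0.    0.69 -0.25]
[ -0.1 -94.3]
t: 32.48
ee_pos: [591.1, -211.6, 31.8]
tcp_rot: [0.001, 0.772, 0.636, -0.0]
contact_force: [-5.8, -12.9, 9.2]
grip_width: 39.7
finger_force: 62.5
t 32.5 tcp [ 591.1 -211.6   31.8] toolx 78.93 tilt [ 0.001 -0.002] F [-13.7  -3.2  -9.1] w 39.7 g 62.5 q [-0.45  0.74  1.71 -0.    0.69 -0.25]
[  0.2 -94.1]
t: 33.35
ee_pos: [590.6, -209.6, 115.3]
tcp_rot: [-0.0, 0.772, 0.636, -0.0]
contact_force: [0.1, -0.0, -0.5]
grip_width: 85.0
finger_force: 0.0
top sample_a [283.2 173.7] 0.57 [ 610.1 -119.6]
top plate0 [346.1 237.7] 0.5 [ 393.2 -333.6]
top plate0 [335.9 226.1] 0.44 [ 432.5 -299. ]
top plate0 [362.4 243.5] 0.4 [ 373.6 -389.3]
top plate0 [343.5 234.4] 0.4 [ 404.4 -324.8]
top stand [335.2 234.2] 0.69 [ 405.  -297.2]
top stand [278.3 170.3] 0.2 [ 622.9 -103.1]
scene sample_a [335.9 209.4] 0.5
[... 244 characters left out ...]
67 [ 326.1 -174.7]
scene plate0 [324.5 263.4] 0.65 [ 380.8 -366.6]
scene plate0 [336.3 210.8] 0.57 [ 633.2 -308.4]
scene plate0 [309.7 246.9] 0.52 [ 425.  -302.2]
scene plate0 [298.7 233.6] 0.52 [ 465.  -248.6]
scene plate0 [312.  252.5] 0.51 [ 405.6 -317.7]
scene plate0 [260.4 232.2] 0.49 [ 412.4 -142.9]
scene plate0 [301.9 238.5] 0.44 [ 448.6 -266.5]
scene jaw [327.5 217.4] 0.48 [ 580.5 -297.6]
scene jaw [310.5 247.9] 0.43 [ 417.7 -307.5]
scene stand [312.6 249.1] 0.69 [ 424.6 -312. ]
scene stand [394.2 241.8] 0.42 [ 577.9 -514.8]
t 33.9 tcp [ 590.8 -210.   115.6] toolx 78.92 tilt [-0.  0.] F [ 0.6 -0.3 -0. ] w 85.2 g 0.0 q [-0.45  0.62  1.67 -0.    0.85 -0.25]
shift [-125.7 -154.2    0. ]
```

```bash
python3 -m jog '-20.4 -42.8 0 0 0 0 0.6;-20.4 -42.8 0 0 0 0 0.6;-20.4 -42.8 0 0 0 0 0.6;0 0 0 0 0 0.1287 0.6;0 0 0 0 0 0.1287 0.6;0 0 0 0 0 0.1287 0.6;0 0 0 0 0 0 0.6;0 0 0 0 0 0 0.6' 60; python3 - <<'E'
from h import *
to(453.1,-245.4,34)
q=imaging.snapshot("scene")
hsv=cv2.cvtColor(q["color"],cv2.COLOR_RGB2HSV)
m=((hsv[...,0]>15)&(hsv[...,0]<32)&(hsv[...,1]>140)&(hsv[...,2]>90)).astype(np.uint8)*255
# expected tab-top centres, projected, vs corrected offset from TCP estimate
D=np.array([.5476,.8368]);C=np.array([414.8,-304.])
for s in(-70,-42,-14,14,42,70): print(s,np.round(proj(q,[*(C+s*D),56])[0],1))
save(q,"s10.png",(270,200,370,275),8)
E
```

```text
t: 34.85
ee_pos: [453.1, -245.3, 115.8]
tcp_rot: [0.0, 0.879, 0.477, 0.0]
contact_force: [1.0, -0.1, 0.2]
grip_width: 68.3
finger_force: 0.0
t 34.9 tcp [ 453.1 -245.3  115.8] toolx 56.96 tilt [ 0. -0.] F [ 0.4  0.9 -0.2] w 68.3 g 0.0 q [-0.62  0.5   1.95 -0.    0.7  -0.05]
shift [-0.1 -0.  81.8]
-70 [324.5 250.1]
-42 [318.7 244.2]
-14 [313.1 238.4]
14 [307.7 232.8]
42 [302.4 227.4]
70 [297.3 222.1]
```

View pics/s10.png

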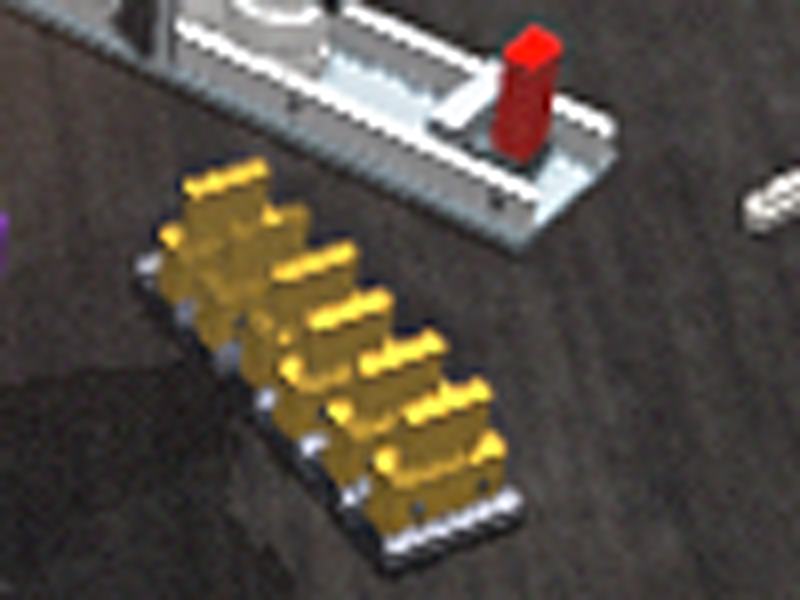

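The picture shows all six tabs, from the first at (298,222) to the last at (326,250), within about 1.5 px of my model. Gripping the first plate.

```bash
python3 -m jog '0 0 45 0 0 0 0.6;0 0 25 0 0 0 0.6;0 0 11 0 0 0 0.6;0 0 0 0 0 0 0.1;0 0 0 0 0 0 -0.4;0 0 0 0 0 0 -0.4;0 0 0 0 0 0 -0.4' 50; python3 -c "
from h import *
st()"; python3 -m jog '0 0 -30 0 0 0 -0.4;0 0 -40 0 0 0 -0.4;0 0 0 0 0 0 -0.4;0 0 0 0 0 -0.1278 -0.4;0 0 0 0 0 -0.1278 -0.4;0 0 0 0 0 -0.1278 -0.4;0 0 0 0 0 0 -0.4'; python3 - <<'E'
from h import *
v=-115.5-9-7
print(v); to(*(620.5*XV+v*YV),40)
E
```

```text
t: 35.78
ee_pos: [453.5, -245.6, 35.8]
tcp_rot: [0.001, 0.88, 0.476, 0.0]
contact_force: [-1.1, 0.3, 6.1]
grip_width: 32.7
finger_force: 50.3
t 35.8 tcp [ 453.5 -245.6   35.8] toolx 56.81 tilt [ 0.001 -0.001] F [-0.3 -1.1 -6.1] w 32.7 g 50.3 q [-0.62  0.63  2.   -0.    0.51 -0.05]
t: 36.65
ee_pos: [452.9, -245.2, 104.3]
tcp_rot: [-0.0, 0.773, 0.634, -0.0]
contact_force: [-0.1, 0.3, -1.0]
grip_width: 32.3
finger_force: 49.9
-131.5
t 36.6 tcp [ 452.9 -245.2  104.3] toolx 78.72 tilt [-0.001  0.   ] F [ 0.3 -0.1  1. ] w 32.3 g 49.9 q [-0.62  0.51  1.95 -0.    0.67 -0.43]
shift [ 22.5 128.9  64.2]
```

```bash
python3 -m jog '7.5 43 0 0 0 -0.0025 -0.4;7.5 43 0 0 0 0 -0.4;7.5 43 0 0 0 0 -0.4;0 0 0 0 0 0 -0.4;0 0 0 0 0 0 -0.4;0 0 0 0 0 0 -0.4'; python3 - <<'E'
from h import *
e,R=st();print(uv(e))
E
python3 -m jog '0 0 30 0 0 0 -0.4;0 0 8 0 0 0 -0.4;0 0 0 0 0 0 -0.4;0 0 0 0 0 0 -0.4'; python3 - <<'E'
from h import *
e,R=st();print(uv(e))
E
```

```text
t: 37.4
ee_pos: [583.2, -248.2, 104.7]
tcp_rot: [-0.0, 0.773, 0.635, -0.0]
contact_force: [-0.4, 0.5, -0.8]
grip_width: 32.7
finger_force: 50.0
t 37.4 tcp [ 583.2 -248.2  104.7] toolx 78.82 tilt [-0.001  0.   ] F [ 0.4 -0.5  0.8] w 32.7 g 50.0 q [-0.51  0.64  1.65 -0.    0.84 -0.31]
[  -0.5 -131.5]
t: 37.9
ee_pos: [584.3, -248.5, 67.7]
tcp_rot: [0.001, 0.772, 0.635, 0.0]
contact_force: [-0.2, 0.1, 0.1]
grip_width: 32.7
finger_force: 50.0
t 37.9 tcp [ 584.3 -248.5   67.7] toolx 78.89 tilt [ 0.001 -0.001] F [ 0.1 -0.2 -0.1] w 32.7 g 50.0 q [-0.51  0.69  1.68 -0.    0.77 -0.31]
[   0.7 -131.5]
```

```bash
python3 -m jog '0 -0.5 10 0 0 0 -0.4;0 0 4 0 0 0 -0.4;0 0 0 0 0 0 -0.4;0 0 0 0 0 0 -0.4'; python3 - <<'E'
from h import *
e,R=st();print(uv(e))
E
python3 -m jog '0 0 5 0 0 0 -0.4;0 0 5 0 0 0 -0.4;0 0 0 0 0 0 -0.4'; python3 - <<'E'
from h import *
e,R=st();print(uv(e))
E
```

```text
t: 38.4
ee_pos: [583.6, -248.2, 52.9]
tcp_rot: [0.0, 0.772, 0.635, 0.0]
contact_force: [0.2, 1.2, -0.7]
grip_width: 32.5
finger_force: 50.0
t 38.4 tcp [ 583.6 -248.2   52.9] toolx 78.91 tilt [ 0. -0.] F [ 1.2 -0.1  0.7] w 32.5 g 50.0 q [-0.51  0.71  1.68 -0.    0.74 -0.31]
[  -0.  -131.4]
t: 38.78
ee_pos: [583.3, -248.0, 42.2]
tcp_rot: [-0.0, 0.772, 0.635, -0.0]
contact_force: [-0.5, 0.1, 0.2]
grip_width: 32.6
finger_force: 50.0
t 38.8 tcp [ 583.3 -248.    42.2] toolx 78.91 tilt [-0.001  0.   ] F [ 0.  -0.5 -0.2] w 32.6 g 50.0 q [-0.51  0.73  1.69 -0.    0.72 -0.31]
[  -0.4 -131.3]
```

```bash
python3 -m jog '3 0 1.5 0 0 0 -0.4;2 0 0 0 0 0 -0.4;0 0 0 0 0 0 -0.4;0 0 0 0 0 0 -0.4'; python3 - <<'E'
from h import *
e,R=st();print(uv(e))
E
python3 -m jog '2 0 0 0 0 0 -0.4;0 0 0 0 0 0 -0.4;0 0 0 0 0 0 -0.4'; python3 - <<'E'
from h import *
e,R=st();print(uv(e))
E
python3 -m jog '1.5 0 0 0 0 0 -0.4;0 0 0 0 0 0 -0.4;0 0 0 0 0 0 -0.4'; python3 - <<'E'
from h import *
e,R=st();print(uv(e))
E
```

```text
t: 39.28
ee_pos: [584.5, -243.2, 41.4]
tcp_rot: [0.0, 0.772, 0.635, 0.0]
contact_force: [0.7, 0.1, -1.2]
grip_width: 32.8
finger_force: 50.0
t 39.3 tcp [ 584.5 -243.2   41.4] toolx 78.91 tilt [ 0. -0.] F [0.2 0.7 1.2] w 32.8 g 50.0 q [-0.5   0.73  1.69 -0.    0.72 -0.3 ]
[-1.000e-01 -1.263e+02]
t: 39.65
ee_pos: [584.9, -241.2, 41.3]
tcp_rot: [0.0, 0.772, 0.635, -0.0]
contact_force: [0.3, 0.3, -0.8]
grip_width: 32.5
finger_force: 50.0
t 39.6 tcp [ 584.9 -241.2   41.3] toolx 78.91 tilt [ 0. -0.] F [0.4 0.3 0.8] w 32.5 g 50.0 q [-0.5   0.73  1.69 -0.    0.72 -0.3 ]
[-1.000e-01 -1.243e+02]
t: 40.02
ee_pos: [585.2, -239.8, 41.3]
tcp_rot: [0.0, 0.772, 0.635, -0.0]
contact_force: [0.5, 0.6, -0.2]
grip_width: 32.5
finger_force: 50.0
t 40.0 tcp [ 585.2 -239.8   41.3] toolx 78.91 tilt [ 0. -0.] F [0.7 0.3 0.2] w 32.5 g 50.0 q [-0.49  0.73  1.69 -0.    0.72 -0.3 ]
[-1.000e-01 -1.228e+02]
```

```bash
python3 -m jog '1.5 0 0.5 0 0 0 -0.4;0 0 0 0 0 0 -0.4;0 0 0 0 0 0 -0.4'; python3 - <<'E'
from h import *
e,R=st();print(uv(e))
E
python3 -m jog '1.5 0 0 0 0 0 -0.4;0 0 0 0 0 0 -0.4;0 0 0 0 0 0 -0.4'; python3 - <<'E'
from h import *
e,R=st();print(uv(e))
E
python3 -m jog '1.5 0 0 0 0 0 -0.4;0 0 0 0 0 0 -0.4;0 0 0 0 0 0 -0.4'; python3 - <<'E'
from h import *
e,R=st();print(uv(e))
E
```

```text
t: 40.4
ee_pos: [585.5, -238.3, 40.8]
tcp_rot: [0.0, 0.772, 0.635, -0.0]
contact_force: [0.6, 0.4, -0.3]
grip_width: 32.4
finger_force: 50.0
t 40.4 tcp [ 585.5 -238.3   40.8] toolx 78.91 tilt [ 0. -0.] F [0.5 0.5 0.3] w 32.4 g 50.0 q [-0.49  0.73  1.7  -0.    0.72 -0.3 ]
[-1.000e-01 -1.213e+02]
t: 40.78
ee_pos: [585.8, -237.3, 40.9]
tcp_rot: [0.0, 0.772, 0.635, -0.0]
contact_force: [-2.0, -5.3, -0.0]
grip_width: 32.4
finger_force: 50.0
t 40.8 tcp [ 585.8 -237.3   40.9] toolx 78.91 tilt [ 0.    -0.001] F [-5.6 -0.9  0. ] w 32.4 g 50.0 q [-0.49  0.73  1.7  -0.    0.72 -0.29]
[   0.  -120.3]
t: 41.15
ee_pos: [586.1, -236.7, 41.1]
tcp_rot: [0.001, 0.772, 0.635, -0.0]
contact_force: [-2.4, -10.2, -0.1]
grip_width: 32.7
finger_force: 50.0
t 41.1 tcp [ 586.1 -236.7   41.1] toolx 78.91 tilt [ 0.001 -0.002] F [-10.5  -0.4   0.1] w 32.7 g 50.0 q [-0.49  0.73  1.7  -0.    0.72 -0.29]
[   0.2 -119.7]
```

```bash
python3 -m jog '-1 0 1 0 0 0 -0.4;0 0 0.8 0 0 0 -0.4;0 0 0 0 0 0 -0.4;0 0 0 0 0 0 -0.4'; python3 - <<'E'
from h import *
e,R=st();print(uv(e))
E
python3 -m jog '0 0 0 0 0 0 -0.1;0 0 0 0 0 0 0.1;0 0 0 0 0 0 0.1;0 0 -35 0 0 0 0.3;0 0 -40 0 0 0 0.6;0 0 0 0 0 0 0.6'; python3 - <<'E'
from h import *
D=np.array([.5476,.8368]);C=np.array([414.8,-304.])
to(*(C+42*D),34.8)
q=imaging.snapshot("scene");p=imaging.snapshot("top")
for pp in(q,p):
  for d in imaging.pinpoint("plate0",pp): print(np.round(d["centre"],1),round(d["confidence"],2),np.round(ray(pp,d["centre"],4)[:2],1),uv(ray(pp,d["centre"],8)))
E
```

```text
t: 41.65
ee_pos: [586.1, -237.2, 39.9]
tcp_rot: [0.001, 0.772, 0.635, 0.0]
contact_force: [-2.9, -7.0, 6.6]
grip_width: 32.5
finger_force: 50.9
t 41.6 tcp [ 586.1 -237.2   39.9] toolx 78.90 tilt [ 0.001 -0.001] F [-7.4 -1.5 -6.6] w 32.5 g 50.9 q [-0.49  0.73  1.7  -0.    0.71 -0.29]
[   0.3 -120.1]
t: 42.4
ee_pos: [587.0, -236.7, 116.8]
tcp_rot: [0.002, 0.772, 0.636, 0.001]
contact_force: [0.5, 0.2, -0.3]
grip_width: 67.8
finger_force: 0.0
t 42.4 tcp [ 587.  -236.7  116.8] toolx 78.92 tilt [ 0.004 -0.002] F [0.3 0.5 0.3] w 67.8 g 0.0 q [-0.49  0.63  1.65  0.    0.86 -0.29]
shift [ -60.1 -140.6   81.4]
[313.2 209.6] 0.62 [ 601.5 -239.6] [  11.1 -122.3]
[312.4 252.6] 0.58 [ 405.8 -318.9] [-164.9 -237.2]
[309.8 248.9] 0.58 [ 417.  -305.9] [-156.4 -222.4]
[300.7 241.1] 0.56 [ 435.8 -268.2] [-145.3 -181.9]
[254.  254.8] 0.55 [ 313.  -174.9] [-283.1 -114.3]
[316.1 257. ] 0.51 [ 393.7 -335.5] [-173.5 -255.8]
[324.  262.3] 0.49 [ 384.3 -363.6] [-177.3 -285. ]
[261.7 234. ] 0.48 [ 406.8 -150.4] [-196.1  -72.4]
[358.  242.4] 0.66 [ 377.3 -374.2] [-178.3 -293.8]
[346.6 236.9] 0.65 [ 395.9 -335.3] [-167.5 -252.2]
```

```bash
python3 -m jog '-20 -46.8 0 0 0 0 0.6;-20 -46.8 0 0 0 0 0.6;-20 -46.8 0 0 0 0 0.6;0 0 0 0 0 0.1287 0.6;0 0 0 0 0 0.1287 0.6;0 0 0 0 0 0.1286 0.6;0 0 0 0 0 0 0.6;0 0 0 0 0 0 0.6'; python3 - <<'E'
from h import *
D=np.array([.5476,.8368]);C=np.array([414.8,-304.])
to(*(C+42*D),34.8)
E
```

```text
t: 43.6
ee_pos: [436.4, -268.1, 113.5]
tcp_rot: [-0.0, 0.879, 0.477, -0.0]
contact_force: [0.2, 0.0, -0.1]
grip_width: 68.3
finger_force: 0.0
t 43.6 tcp [ 436.4 -268.1  113.5] toolx 56.96 tilt [-0.001  0.   ] F [0.1 0.2 0.1] w 68.3 g 0.0 q [-0.68  0.5   1.95 -0.    0.69 -0.1 ]
shift [ 0.1  1.7 78.7]
```

```bash
python3 -m jog '-2 1 42 0 0 0 0.6;0 0 25 0 0 0 0.6;0 0 11.5 0 0 0 0.6;0 0 0 0 0 0 0.1;0 0 0 0 0 0 -0.4;0 0 0 0 0 0 -0.4;0 0 0 0 0 0 -0.4' 50; python3 -c "
from h import *
st()"; python3 -m jog '0 0 -30 0 0 0 -0.4;0 0 -40 0 0 0 -0.4;0 0 0 0 0 0 -0.4;0 0 0 0 0 -0.1287 -0.4;0 0 0 0 0 -0.1287 -0.4;0 0 0 0 0 -0.1286 -0.4;0 0 0 0 0 0 -0.4;0 0 0 0 0 0 -0.4'; python3 - <<'E'
from h import *
v=-120-18-6
print(v); to(*(620.5*XV+v*YV),40)
E
```

```text
t: 44.48
ee_pos: [436.6, -270.7, 36.5]
tcp_rot: [0.001, 0.88, 0.476, 0.0]
contact_force: [0.8, 0.1, 7.4]
grip_width: 32.4
finger_force: 50.2
t 44.5 tcp [ 436.6 -270.7   36.5] toolx 56.80 tilt [ 0.001 -0.001] F [ 0.5  0.7 -7.4] w 32.4 g 50.2 q [-0.68  0.63  2.   -0.    0.51 -0.1 ]
t: 45.48
ee_pos: [436.1, -270.3, 105.2]
tcp_rot: [-0.0, 0.773, 0.634, -0.0]
contact_force: [-0.7, 0.5, -1.2]
grip_width: 32.7
finger_force: 49.8
-144
t 45.5 tcp [ 436.1 -270.3  105.2] toolx 78.75 tilt [-0.  0.] F [ 0.3 -0.8  1.2] w 32.7 g 49.8 q [-0.68  0.51  1.96 -0.    0.67 -0.49]
shift [ 37.8 140.5  65.1]
```

```bash
python3 -m jog '12.6 46.7 0 0 0 0 -0.4;12.6 46.7 0 0 0 0 -0.4;12.6 46.7 0 0 0 0 -0.4;0 0 0 0 0 0 -0.4;0 0 20 0 0 0 -0.4;0 0 17 0 0 0 -0.4;0 0 0 0 0 0 -0.4;0 0 0 0 0 0 -0.4;0 0 0 0 0 0 -0.4'; python3 - <<'E'
from h import *
e,R=st();print(uv(e))
E
```

```text
t: 46.6
ee_pos: [581.2, -260.5, 69.2]
tcp_rot: [0.001, 0.772, 0.635, 0.0]
contact_force: [-0.5, -0.3, -1.2]
grip_width: 32.5
finger_force: 50.0
t 46.6 tcp [ 581.2 -260.5   69.2] toolx 78.89 tilt [ 0.001 -0.001] F [-0.4 -0.4  1.2] w 32.5 g 50.0 q [-0.53  0.69  1.67 -0.    0.78 -0.33]
[  -0. -144.]
```

```bash
python3 -m jog '0 -0.2 10 0 0 0 -0.4;0 0 5 0 0 0 -0.4;0 0 0 0 0 0 -0.4;0 0 0 0 0 0 -0.4'; python3 - <<'E'
from h import *
e,R=st();print(uv(e))
E
python3 -m jog '0 0 6 0 0 0 -0.4;0 0 6 0 0 0 -0.4;0 0 0 0 0 0 -0.4'; python3 - <<'E'
from h import *
e,R=st();print(uv(e))
E
python3 -m jog '2 0 0 0 0 0 -0.4;2 0 0 0 0 0 -0.4;0 0 0 0 0 0 -0.4'; python3 - <<'E'
from h import *
e,R=st();print(uv(e))
E
python3 -m jog '1.5 0 0 0 0 0 -0.4;0 0 0 0 0 0 -0.4;0 0 0 0 0 0 -0.4'; python3 - <<'E'
from h import *
e,R=st();print(uv(e))
E
```

```text
t: 47.1
ee_pos: [580.9, -260.3, 53.5]
tcp_rot: [0.0, 0.772, 0.635, -0.0]
contact_force: [-0.1, 0.1, -0.0]
grip_width: 32.5
finger_force: 50.0
t 47.1 tcp [ 580.9 -260.3   53.5] toolx 78.91 tilt [ 0. -0.] F [ 0.1 -0.1  0. ] w 32.5 g 50.0 q [-0.52  0.72  1.68 -0.    0.75 -0.33]
[  -0.4 -143.8]
t: 47.48
ee_pos: [580.7, -260.2, 41.0]
tcp_rot: [-0.0, 0.772, 0.635, -0.0]
contact_force: [0.2, 0.2, -0.3]
grip_width: 32.4
finger_force: 50.0
t 47.5 tcp [ 580.7 -260.2   41. ] toolx 78.91 tilt [-0.001  0.   ] F [0.2 0.1 0.3] w 32.4 g 50.0 q [-0.52  0.73  1.68 -0.    0.73 -0.33]
[  -0.6 -143.7]
t: 47.85
ee_pos: [581.7, -256.9, 41.8]
tcp_rot: [0.001, 0.772, 0.636, -0.0]
contact_force: [-0.8, -4.9, 0.0]
grip_width: 32.9
finger_force: 50.0
t 47.9 tcp [ 581.7 -256.9   41.8] toolx 78.93 tilt [ 0.001 -0.001] F [-5.   0.2 -0. ] w 32.9 g 50.0 q [-0.52  0.73  1.69 -0.    0.72 -0.33]
[  -0.3 -140.3]
t: 48.22
ee_pos: [582.0, -256.4, 42.0]
tcp_rot: [0.001, 0.772, 0.636, -0.0]
contact_force: [-2.9, -10.7, 0.0]
grip_width: 32.4
finger_force: 50.1
t 48.2 tcp [ 582.  -256.4   42. ] toolx 78.91 tilt [ 0.001 -0.003] F [-11.1  -0.8   0. ] w 32.4 g 50.1 q [-0.52  0.73  1.69 -0.    0.72 -0.32]
[   0.  -139.8]
```

```bash
python3 -m jog '-1 0 1 0 0 0 -0.4;0 0 0.8 0 0 0 -0.4;0 0 0 0 0 0 -0.4;0 0 0 0 0 0 -0.4'; python3 - <<'E'
from h import *
e,R=st();print(uv(e))
E
python3 -m jog '0 0 0 0 0 0 -0.1;0 0 0 0 0 0 0.1;0 0 0 0 0 0 0.1;0 0 -35 0 0 0 0.3;0 0 -40 0 0 0 0.6;0 0 0 0 0 0 0.6;0 0 0 0 0 0 0.6'; python3 - <<'E'
from h import *
D=np.array([.5476,.8368]);C=np.array([413.7,-305.7])
to(*(C+14*D),34.8)
E
```

```text
t: 48.72
ee_pos: [582.0, -257.0, 40.6]
tcp_rot: [0.001, 0.772, 0.635, -0.0]
contact_force: [-1.9, -5.8, 3.9]
grip_width: 32.5
finger_force: 50.5
t 48.7 tcp [ 582.  -257.    40.6] toolx 78.91 tilt [ 0.002 -0.002] F [-6.  -0.7 -3.9] w 32.5 g 50.5 q [-0.52  0.73  1.69 -0.    0.72 -0.32]
[ 1.000e-01 -1.403e+02]
t: 49.6
ee_pos: [581.4, -255.6, 114.3]
tcp_rot: [-0.0, 0.772, 0.635, -0.0]
contact_force: [0.5, -0.1, 0.1]
grip_width: 68.0
finger_force: 0.0
t 49.6 tcp [ 581.4 -255.6  114.3] toolx 78.91 tilt [-0.  0.] F [ 0.   0.5 -0.1] w 68.0 g 0.0 q [-0.52  0.63  1.64 -0.    0.86 -0.32]
shift [ -68.5 -149.6   79.5]
```

```bash
python3 -m jog '-22.8 -49.9 0 0 0 0 0.6;-22.8 -49.9 0 0 0 0 0.6;-22.8 -49.9 0 0 0 0 0.6;0 0 0 0 0 0.1287 0.6;0 0 0 0 0 0.1287 0.6;0 0 0 0 0 0.1286 0.6;0 0 0 0 0 0 0.6;0 0 0 0 0 0 0.6'; python3 - <<'E'
from h import *
D=np.array([.5476,.8368]);C=np.array([413.7,-305.7])
to(*(C+14*D),34.8)
E
```

```text
t: 50.6
ee_pos: [421.5, -293.9, 114.1]
tcp_rot: [-0.0, 0.879, 0.477, -0.0]
contact_force: [-0.6, -0.5, -0.6]
grip_width: 68.3
finger_force: 0.0
t 50.6 tcp [ 421.5 -293.9  114.1] toolx 56.96 tilt [-0.001  0.001] F [-0.8 -0.2  0.6] w 68.3 g 0.0 q [-0.74  0.5   1.95 -0.    0.7  -0.16]
shift [-0.1  0.  79.3]
```

```bash
python3 -m jog '0 0 42 0 0 0 0.6;0 0 25 0 0 0 0.6;0 0 12 0 0 0 0.6;0 0 0 0 0 0 0.1;0 0 0 0 0 0 -0.4;0 0 0 0 0 0 -0.4;0 0 0 0 0 0 -0.4' 50; python3 -c "
from h import *
st()"; python3 -m jog '0 0 -30 0 0 0 -0.4;0 0 -40 0 0 0 -0.4;0 0 0 0 0 0 -0.4;0 0 0 0 0 -0.1287 -0.4;0 0 0 0 0 -0.1287 -0.4;0 0 0 0 0 -0.1286 -0.4;0 0 0 0 0 0 -0.4;0 0 0 0 0 0 -0.4'; python3 - <<'E'
from h import *
v=-163
print(v); to(*(620.5*XV+v*YV),40)
E
```

```text
t: 51.48
ee_pos: [422.0, -294.5, 36.7]
tcp_rot: [0.001, 0.88, 0.476, 0.0]
contact_force: [-0.9, 0.5, 6.3]
grip_width: 32.3
finger_force: 50.4
t 51.5 tcp [ 422.  -294.5   36.7] toolx 56.80 tilt [ 0.001 -0.001] F [-0.1 -1.1 -6.3] w 32.3 g 50.4 q [-0.74  0.63  2.   -0.    0.51 -0.16]
t: 52.48
ee_pos: [421.5, -294.1, 105.4]
tcp_rot: [-0.0, 0.773, 0.634, -0.0]
contact_force: [-0.2, -0.4, -0.1]
grip_width: 32.4
finger_force: 50.0
-163
t 52.5 tcp [ 421.5 -294.1  105.4] toolx 78.75 tilt [-0.  0.] F [-0.4 -0.1  0.1] w 32.4 g 50.0 q [-0.74  0.51  1.96 -0.    0.67 -0.54]
shift [ 45.  150.2  65.4]
```

```bash
python3 -m jog '15 50 0 0 0 0 -0.4;15 50 0 0 0 0 -0.4;15 50 0 0 0 0 -0.4;0 0 0 0 0 0 -0.4;0 0 20 0 0 0 -0.4;0 0 17 0 0 0 -0.4;0 0 0 0 0 0 -0.4;0 0 0 0 0 0 -0.4;0 0 0 0 0 0 -0.4'; python3 - <<'E'
from h import *
e,R=st();print(uv(e))
E
```

```text
t: 53.6
ee_pos: [577.6, -279.1, 69.4]
tcp_rot: [0.001, 0.772, 0.635, 0.0]
contact_force: [0.6, -0.9, 0.4]
grip_width: 32.7
finger_force: 50.1
t 53.6 tcp [ 577.6 -279.1   69.4] toolx 78.89 tilt [ 0.001 -0.001] F [-0.8  0.7 -0.4] w 32.7 g 50.1 q [-0.55  0.7   1.66 -0.    0.78 -0.36]
[   0.  -162.9]
```

```bash
python3 -m jog '0 0 6 0 0 0 -0.4;0 0 5 0 0 0 -0.4;0 0 4 0 0 0 -0.4;0 0 0 0 0 0 -0.4'; python3 - <<'E'
from h import *
e,R=st();print(uv(e))
E
python3 -m jog '0 0 6 0 0 0 -0.4;0 0 6 0 0 0 -0.4;0 0 0 0 0 0 -0.4'; python3 - <<'E'
from h import *
e,R=st();print(uv(e))
E
python3 -m jog '2 0 0 0 0 0 -0.4;1.5 0 0 0 0 0 -0.4;0 0 0 0 0 0 -0.4'; python3 - <<'E'
from h import *
e,R=st();print(uv(e))
E
python3 -m jog '1.5 0 0 0 0 0 -0.4;0 0 0 0 0 0 -0.4;0 0 0 0 0 0 -0.4'; python3 - <<'E'
from h import *
e,R=st();print(uv(e))
E
```

```text
t: 54.1
ee_pos: [577.3, -278.8, 53.2]
tcp_rot: [-0.0, 0.772, 0.635, -0.0]
contact_force: [0.3, 0.4, -0.7]
grip_width: 32.4
finger_force: 50.1
t 54.1 tcp [ 577.3 -278.8   53.2] toolx 78.91 tilt [-0.001  0.   ] F [0.4 0.2 0.7] w 32.4 g 50.1 q [-0.55  0.72  1.67 -0.    0.76 -0.36]
[  -0.3 -162.6]
t: 54.48
ee_pos: [577.3, -278.8, 41.2]
tcp_rot: [-0.0, 0.772, 0.635, -0.0]
contact_force: [-1.0, -1.0, -0.6]
grip_width: 33.1
finger_force: 50.1
t 54.5 tcp [ 577.3 -278.8   41.2] toolx 78.91 tilt [-0.001  0.   ] F [-1.1 -0.8  0.6] w 33.1 g 50.1 q [-0.55  0.74  1.67 -0.    0.73 -0.36]
[  -0.3 -162.6]
t: 54.85
ee_pos: [578.2, -275.3, 41.8]
tcp_rot: [0.0, 0.772, 0.636, 0.0]
contact_force: [-0.6, 0.1, -0.8]
grip_width: 32.5
finger_force: 50.1
t 54.9 tcp [ 578.2 -275.3   41.8] toolx 78.92 tilt [ 0. -0.] F [ 0.  -0.6  0.8] w 32.5 g 50.1 q [-0.55  0.74  1.67 -0.    0.73 -0.35]
[-1.00e-01 -1.59e+02]
t: 55.22
ee_pos: [578.5, -274.6, 41.9]
tcp_rot: [0.001, 0.772, 0.635, -0.0]
contact_force: [-1.3, -6.1, 0.6]
grip_width: 32.5
finger_force: 50.1
t 55.2 tcp [ 578.5 -274.6   41.9] toolx 78.91 tilt [ 0.001 -0.001] F [-6.2 -0.1 -0.6] w 32.5 g 50.1 q [-0.55  0.74  1.67 -0.    0.73 -0.35]
[   0.  -158.3]
```

```bash
python3 -m jog '1.5 0 0 0 0 0 -0.4;0 0 0 0 0 0 -0.4;-1.5 0 1 0 0 0 -0.4;0 0 0.8 0 0 0 -0.4;0 0 0 0 0 0 -0.4'; python3 - <<'E'
from h import *
e,R=st();print(uv(e))
E
python3 -m jog '0 0 0 0 0 0 -0.1;0 0 0 0 0 0 0.1;0 0 0 0 0 0 0.1;0 0 -35 0 0 0 0.2;0 0 -40 0 0 0 0.2;0 0 0 0 0 0 0.2;0 0 0 0 0 0 0.2'; python3 - <<'E'
from h import *
to(569.1,-322.7,30)
q=imaging.snapshot("scene");p=imaging.snapshot("top")
for n,pp in(("scene",q),("top",p)):
  for k,z in(("jaw_grip",48),("jaw",8),("plate0",8),("sample_a",8)):
    for d in imaging.pinpoint(k,pp): print(n,k,round(d["confidence"],2),np.round(d["centre"],1),uv(ray(pp,d["centre"],z)))
E
```

```text
t: 55.85
ee_pos: [578.6, -274.7, 40.7]
tcp_rot: [0.001, 0.772, 0.635, -0.0]
contact_force: [-3.4, -5.7, 6.4]
grip_width: 32.5
finger_force: 50.9
t 55.9 tcp [ 578.6 -274.7   40.7] toolx 78.91 tilt [ 0.001 -0.001] F [-6.2 -2.2 -6.4] w 32.5 g 50.9 q [-0.55  0.74  1.67 -0.    0.73 -0.35]
[ 1.000e-01 -1.584e+02]
t: 56.72
ee_pos: [578.2, -273.7, 114.4]
tcp_rot: [-0.0, 0.772, 0.635, -0.0]
contact_force: [-0.5, -0.5, -0.4]
grip_width: 51.2
finger_force: 0.0
t 56.7 tcp [ 578.2 -273.7  114.4] toolx 78.91 tilt [-0.  0.] F [-0.6 -0.4  0.4] w 51.2 g 0.0 q [-0.55  0.64  1.63  0.    0.87 -0.35]
shift [-49.9   0.6  84.4]
scene jaw_grip 0.48 [334.  210.7] [   2.3 -202.1]
scene jaw 0.53 [327.7 217.2] [   7.7 -180.4]
scene plate0 0.64 [317.  258.3] [-176.4 -260.7]
scene plate0 0.63 [324.3 263.2] [-179.8 -287.7]
scene plate0 0.61 [323.6 216.1] [   3.9 -167.3]
scene plate0 0.61 [253.3 253.4] [-279.9 -108.9]
scene plate0 0.59 [313.4 209.3] [  13.  -121.9]
scene plate0 0.48 [312.7 251.9] [-161.8 -236.2]
scene plate0 0.46 [260.6 233.3] [-195.8  -67.7]
scene plate0 0.46 [329.4 191.8] [ 134.2 -107.4]
scene plate0 0.41 [313.5 211.5] [   3.1 -128.8]
scene sample_a 0.7 [294. 203.] [ -0.2 -52.9]
scene sample_a 0.67 [311.1 251.7] [-164.1 -232.1]
scene sample_a 0.58 [282.1 195.9] [6.6 2.1]
scene sample_a 0.44 [304.5 207.2] [  3.3 -93.1]
top plate0 0.38 [358.1 243.6] [-182.2 -294.9]
top sample_a 0.7 [286.2 172.9] [ 6.  -9.6]
top sample_a 0.69 [299.  175.6] [  5.5 -54.2]
top sample_a 0.47 [310.3 178.5] [  3.3 -93.9]
```

```bash
python3 -m jog '-25 0.3 0 0 0 0 0.2;-25 0.3 0 0 0 0 0.2;0 0 0 0 0 0 0.2;0 0 40 0 0 0 0.2;0 0 30 0 0 0 0.2;0 0 13 0 0 0 0.2;0 0 0 0 0 0 0;0 0 0 0 0 0 -0.6;0 0 0 0 0 0 -0.6;0 0 0 0 0 0 -0.6' 60; python3 - <<'E'
from h import *
e,R=st();print(uv(e))
E
python3 -m jog '2 0 0 0 0 0 -0.6;2 0 0 0 0 0 -0.6;2 0 0 0 0 0 -0.6;0 0 0 0 0 0 -0.6;0 0 0 0 0 0 -0.6'; python3 - <<'E'
from h import *
e,R=st();print(uv(e))
E
```

```text
t: 58.48
ee_pos: [569.1, -323.2, 33.3]
tcp_rot: [0.0, 0.772, 0.635, -0.0]
contact_force: [-5.3, 1.0, 4.1]
grip_width: 21.1
finger_force: 59.7
t 58.5 tcp [ 569.1 -323.2   33.3] toolx 78.91 tilt [-0. -0.] F [-0.  -5.4 -4.1] w 21.1 g 59.7 q [-0.62  0.76  1.64 -0.    0.74 -0.42]
[ 1.000e-01 -2.078e+02]
t: 59.1
ee_pos: [570.3, -317.3, 33.4]
tcp_rot: [0.0, 0.772, 0.635, -0.0]
contact_force: [-6.1, 0.7, 4.4]
grip_width: 21.2
finger_force: 59.7
t 59.1 tcp [ 570.3 -317.3   33.4] toolx 78.91 tilt [ 0. -0.] F [-0.5 -6.1 -4.4] w 21.2 g 59.7 q [-0.61  0.76  1.64 -0.    0.74 -0.41]
[ 1.000e-01 -2.018e+02]
```

```bash
python3 -m jog '1.5 -0.9 0 0 0 0 -0.6;0 0 0 0 0 0 -0.6;0 0 0 0 0 0 -0.6'; python3 - <<'E'
from h import *
e,R=st();print(uv(e))
E
python3 -m jog '1.5 0 0 0 0 0 -0.6;0 0 0 0 0 0 -0.6;0 0 0 0 0 0 -0.6'; python3 - <<'E'
from h import *
e,R=st();print(uv(e))
E
python3 -m jog '1 0 0 0 0 0 -0.6;0 0 0 0 0 0 -0.6;0 0 0 0 0 0 -0.6'; python3 - <<'E'
from h import *
e,R=st();print(uv(e))
E
```

```text
t: 59.48
ee_pos: [570.5, -316.0, 33.3]
tcp_rot: [0.001, 0.772, 0.635, 0.0]
contact_force: [-1.7, -1.1, 8.5]
grip_width: 21.6
finger_force: 60.3
t 59.5 tcp [ 570.5 -316.    33.3] toolx 78.91 tilt [ 0.002 -0.001] F [-1.4 -1.5 -8.5] w 21.6 g 60.3 q [-0.61  0.76  1.65 -0.    0.73 -0.41]
[ 1.000e-01 -2.005e+02]
t: 59.85
ee_pos: [570.8, -314.5, 33.3]
tcp_rot: [0.001, 0.772, 0.635, 0.0]
contact_force: [-2.3, -0.2, 8.1]
grip_width: 21.1
finger_force: 60.3
t 59.9 tcp [ 570.8 -314.5   33.3] toolx 78.91 tilt [ 0.002 -0.001] F [-0.7 -2.2 -8.1] w 21.1 g 60.3 q [-0.6   0.76  1.65 -0.    0.73 -0.41]
[ 1.000e-01 -1.989e+02]
t: 60.22
ee_pos: [571.0, -313.5, 33.3]
tcp_rot: [0.001, 0.772, 0.635, 0.0]
contact_force: [-1.9, -0.7, 7.6]
grip_width: 21.6
finger_force: 60.3
t 60.2 tcp [ 571.  -313.5   33.3] toolx 78.91 tilt [ 0.002 -0.001] F [-1.  -1.8 -7.6] w 21.6 g 60.3 q [-0.6   0.76  1.65 -0.    0.73 -0.41]
[ 1.000e-01 -1.979e+02]
```

```bash
for i in 1; do :; done; python3 -m jog '1 0 0 0 0 0 -0.6;0 0 0 0 0 0 -0.6;0 0 0 0 0 0 -0.6'; python3 - <<'E'
from h import *
e,R=st();print(uv(e))
E
python3 -m jog '1 0 0 0 0 0 -0.6;0 0 0 0 0 0 -0.6;0 0 0 0 0 0 -0.6'; python3 - <<'E'
from h import *
e,R=st();print(uv(e))
E
python3 -m jog '1 0 0 0 0 0 -0.6;0 0 0 0 0 0 -0.6;0 0 0 0 0 0 -0.6'; python3 - <<'E'
from h import *
e,R=st();print(uv(e))
E
```

```text
t: 60.6
ee_pos: [571.1, -312.6, 33.3]
tcp_rot: [0.001, 0.772, 0.635, 0.0]
contact_force: [-3.8, -0.5, 7.7]
grip_width: 21.2
finger_force: 60.3
t 60.6 tcp [ 571.1 -312.6   33.3] toolx 78.91 tilt [ 0.002 -0.001] F [-1.3 -3.6 -7.7] w 21.2 g 60.3 q [-0.6   0.76  1.65 -0.    0.73 -0.41]
[ 1.000e-01 -1.971e+02]
t: 60.98
ee_pos: [571.2, -312.4, 33.4]
tcp_rot: [0.001, 0.772, 0.635, -0.0]
contact_force: [-4.1, -5.9, 7.8]
grip_width: 21.2
finger_force: 60.1
t 61.0 tcp [ 571.2 -312.4   33.4] toolx 78.90 tilt [ 0.002 -0.002] F [-6.5 -2.9 -7.8] w 21.2 g 60.1 q [-0.6   0.76  1.65 -0.    0.73 -0.41]
[ 1.000e-01 -1.968e+02]
t: 61.35
ee_pos: [571.3, -312.2, 33.4]
tcp_rot: [0.002, 0.772, 0.635, -0.0]
contact_force: [-4.4, -10.8, 5.9]
grip_width: 21.3
finger_force: 60.0
t 61.4 tcp [ 571.3 -312.2   33.4] toolx 78.90 tilt [ 0.002 -0.003] F [-11.5  -2.2  -5.8] w 21.3 g 60.0 q [-0.6   0.76  1.65 -0.    0.73 -0.41]
[ 1.000e-01 -1.966e+02]
```

```bash
python3 -m jog '0.7 0 0 0 0 0 -0.6;0 0 0 0 0 0 -0.6;0 0 0 0 0 0 -0.6;0 0 0 0 0 0 -0.6'; python3 - <<'E'
from h import *
e,R=st();print(uv(e))
E
python3 -m jog '0 0 0 0 0 0 -0.2;0 0 0 0 0 0 0.2;0 0 0 0 0 0 0.2;0 0 -40 0 0 0 0.2;0 0 -50 0 0 0 0.2;0 0 -50 0 0 0 0.2;0 0 0 0 0 0 0.2;0 0 0 0 0 0 0.2'; python3 - <<'E'
from h import *
e,R=st();print(uv(e))
q=imaging.snapshot("scene");p=imaging.snapshot("top")
for n,pp in(("scene",q),("top",p)):
  for k,z in(("jaw_grip",48),("jaw",8),("plate0",8),("sample_a",8)):
    for d in imaging.pinpoint(k,pp): print(n,k,round(d["confidence"],2),np.round(d["centre"],1),uv(ray(pp,d["centre"],z)))
# red handle top centroid in scene
h=q["color"].astype(int); m=(h[...,0]>150)&(h[...,1]<80)&(h[...,2]<80);m[:,:310]=0;m[:,360:]=0;m[:190]=0;m[230:]=0
y,x=np.nonzero(m);print(len(x),x.min(),x.max(),y.min(),y.max())
E
```

```text
t: 61.85
ee_pos: [571.3, -312.1, 33.4]
tcp_rot: [0.002, 0.772, 0.635, -0.0]
contact_force: [-6.4, -13.8, 5.4]
grip_width: 21.5
finger_force: 59.9
t 61.9 tcp [ 571.3 -312.1   33.4] toolx 78.89 tilt [ 0.002 -0.004] F [-14.8  -3.6  -5.4] w 21.5 g 59.9 q [-0.6   0.76  1.65 -0.    0.73 -0.4 ]
[ 1.000e-01 -1.965e+02]
t: 62.85
ee_pos: [570.9, -309.1, 171.4]
tcp_rot: [-0.0, 0.772, 0.636, -0.0]
contact_force: [0.4, 1.1, 0.1]
grip_width: 51.4
finger_force: 0.0
t 62.9 tcp [ 570.9 -309.1  171.4] toolx 78.92 tilt [-0.  0.] F [ 1.2  0.2 -0.1] w 51.4 g 0.0 q [-0.6   0.59  1.56  0.    1.   -0.4 ]
[  -0.8 -193.6]
scene jaw_grip 0.71 [327.6 190.8] [  83.  -127.5]
scene jaw_grip 0.49 [330.9 211.2] [  -6.3 -196.1]
scene jaw 0.69 [325.1 216.8] [   4.  -172.9]
scene plate0 0.65 [319.1 255. ] [-160.7 -257.7]
scene plate0 0.64 [259.6 233.5] [-198.5  -66. ]
scene plate0 0.63 [312.3 209.4] [  10.1 -119.4]
scene plate0 0.55 [254.3 253.5] [-278.3 -111.4]
scene plate0 0.51 [325.3 262.8] [-176.6 -288.9]
scene plate0 0.49 [324.9 217.1] [   2.2 -173.3]
scene plate0 0.43 [313.  253.1] [-165.5 -239.7]
scene plate0 0.43 [317.3 210.5] [  15.9 -135.2]
scene sample_a 0.62 [282.9 196.2] [ 7. -1.]
scene sample_a 0.54 [314.9 256.6] [-174.4 -252.2]
scene sample_a 0.52 [295.  201.3] [  9.9 -49.8]
scene sample_a 0.41 [302.5 209.8] [-12.8 -96.3]
top jaw_grip 0.26 [237.  137.4] [ 85.6 175.7]
top plate0 0.56 [314.6 180.9] [  -1.9 -109.9]
top plate0 0.39 [331.6 180.1] [  12.3 -166.4]
top plate0 0.38 [322.3 183.3] [  -4.8 -137.2]
top plate0 0.37 [293.7 233.1] [-189.8  -73.9]
top sample_a 0.75 [322.4 181.5] [   1.4 -136.4]
top sample_a 0.69 [297.8 173.3] [ 12.4 -48.7]
top sample_a 0.68 [284.1 174.6] [-1.2 -3.7]
top sample_a 0.44 [310.1 177.5] [  6.6 -92.6]
21 330 336 202 212
```

```bash
python3 -c "
from h import *
print(finish_job())"
```

```text
the job is handed in; nothing more can be done
None
```

The three samples and three brass plates stand upright in the channel, with three plates left in the stand. I pushed the jaw up to about 15 N against the row, let go and handed the job in; I had no picture views left, so I checked the final row only by contact forces and network detections.

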